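Clear the filling board and hang the painted frames to dry

ROBOT

A 6-joint arm with a two-finger parallel gripper is mounted at the origin on the work surface. World frame = base frame: x ahead of the robot, y to its left, z up, the work surface at z = 0. Lengths are in mm, angles in degrees, forces in N, time in s.
With the tool pointing down it reaches from about 350 to 850 mm from the base axis. Payload 8.1 kg.
Tool frame: the origin (TCP) lies midway between the tips of the shut fingers; the grasp point (between the pads) lies grip_depth behind it (grip_depth is the distance from the TCP to the grasp point, in mm); z points along the fingers, y is the line along which they close (so a half turn about z gives the same grasp; the last joint's range is limited). The gripper opens to 85 mm and grips with 20 to 120 N. Pads are 22 mm wide; open, the fingers measure 114 mm over their backs; the gripper's body (76 mm by 85 mm) begins 54 mm behind the grasp point. The pads swing forward as they close: fully open they stand 13 mm farther back than shut.
Start: joints at [63.174, 7.471, 85.268, -0, 87.261, -4.893], TCP at [224.091, 556.587, 231.292] pointing down, gripper open.
Joint ranges: [-169.43, 169.43], [-51.17, 129.36], [1.28, 143.12], [-76.62, 256.62], [0, 156.53], [-152.29, 152.29]. Speed limits (degrees/s): [136.94, 136.94, 159.86, 180, 180, 180].

INTERFACE

Orientations are given as [roll, pitch, yaw] about the fixed x, y, z axes, in that order (R = Rz(yaw) Ry(pitch) Rx(roll)).
In Python, from bench import sense, snapshot, hand_in, grip_depth gives the robot as it stands. The module is installed in compiled form; this text tells all that it offers.
- The arm moves only by the tool apply_moves, never from a script. Its argument "series" is text: rows parted by semicolons, each of 5 numbers parted by spaces: the shift along the tool's x, y, z each as a share of 0.3 m, from -1 to 1, then the turn about the tool's z as a share of 2 rad, from -1 to 1, then the gripper's target within -1 to 1 (shut at 1, half-way at 0, fully open at -1). In form: tx ty tz twist gripper; .... A call has 1 to 5 rows; each row shifts and turns the commanded pose from where the row before left it, along the tool's axes as they then stand; what a row does not reach is not made up. A row lasts 1/12 s, in which the tool goes at most 41.7 mm and 7.16 degrees, less where a joint would pass 70% of its speed; a pose out of reach is approached as far as the arm can. A call with a number of a shift or a turn outside -1 to 1 is refused whole. A call with a gripper value outside its range is refused whole. The fingers move at their own pace and stop on an object; "squeeze" is the grip in N (left out, the last holds). Time passes only in rows, so rows that do not move let the fingers close. It gives the time, the measured TCP pose, the force, the opening and the grip force at its end, in the units of the state.
- sense(): the state, without advancing time (a new reading comes with each control period).
- snapshot(name): name is "scene" or "top"; returns a dict with "frame" (400x640x3 uint8, blue, green, red), "depth" (400x640 float32, mm along the optical axis (not along the pixel's ray), 0 where there is no reading), "intrinsics" (3x3 intrinsics, pixels), "extrinsics" (4x4, takes a point from camera to world coordinates). Camera axes: x right, y down, z forward; pixel columns grow to the right and rows downward; lengths in mm; the calibration is good to about 2 mm. A picture is of the moment at which its call begins.
- hand_in(): hands the job in; it is judged then, once.
The state is a dict: "time": time; "joint_pos": joint angles; "qd": joint speeds; "joint_efforts": joint torques, N m; "tool_pos": TCP position; "tcp_rot": TCP orientation; "ft_force": force on the tool from outside, world axes, zero at the start; "wrist_torque": the same for the moment, N m; "finger_gap": finger opening in mm; "grip_force": force on a finger pad.
Only numpy, scipy, OpenCV 4.12 (cv2) and the standard library are available. Lean on these libraries where they do the work, as an engineer would, in place of code of your own. Each camera call takes 0.05 s, during which the arm holds its last target. There are 200 camera calls.

TASK

First use the scraper block to wipe every white filler chip off the green board into the black catch tray joined to it, never touching the chips with the fingers. Then hang each painted frame from the holder by its top rail on the pair of hooks of its own colour, level and seated down on both hooks. Leave the scraper lying flat along its rubber mat, and do not disturb the other things on the bench.

Things in the scene. Friction and masses are not known exactly. Their poses are not given: they have to be found in the camera images.
- frame_red: red open wooden frame, 150 wide (its y) x 16 thick (its x) x 130 high (its z), 0.22 kg; may be absent. Origin: middle of its bottom edge. Top rail at z 102 to 130, bottom rail 20 high, side bars 16 wide: opening 118 x 82. It starts upright in a holder slot, its lower 40 mm in the slot with 1.5 mm play each side; same either way round.
- frame_blue: blue open wooden frame, 150 wide (its y) x 16 thick (its x) x 130 high (its z), 0.22 kg; may be absent. Origin: middle of its bottom edge. Top rail at z 102 to 130, bottom rail 20 high, side bars 16 wide: opening 118 x 82. It starts upright in a holder slot, its lower 40 mm in the slot with 1.5 mm play each side; same either way round.
- frame_yellow: yellow open wooden frame, 150 wide (its y) x 16 thick (its x) x 130 high (its z), 0.22 kg; may be absent. Origin: middle of its bottom edge. Top rail at z 102 to 130, bottom rail 20 high, side bars 16 wide: opening 118 x 82. It starts upright in a holder slot, its lower 40 mm in the slot with 1.5 mm play each side; same either way round.
- red_hook_left (a point): point on top of the level part of the left (+y) hook of the red pair, 260 mm above the bench; a frame's top rail rests here. The round 8 mm hook runs out along its -x (towards the robot) and turns up 30 mm beyond this point, its tip 20 mm above. Pair 84 mm apart along y; the cross bar, lower than the hook, is 43 to 57 mm behind. z up.
- red_hook_right (a point): point on top of the level part of the right (-y) hook of the red pair, 260 mm above the bench; a frame's top rail rests here. The round 8 mm hook runs out along its -x (towards the robot) and turns up 30 mm beyond this point, its tip 20 mm above. Pair 84 mm apart along y; the cross bar, lower than the hook, is 43 to 57 mm behind. z up.
- blue_hook_left (a point): point on top of the level part of the left (+y) hook of the blue pair, 260 mm above the bench; a frame's top rail rests here. The round 8 mm hook runs out along its -x (towards the robot) and turns up 30 mm beyond this point, its tip 20 mm above. Pair 84 mm apart along y; the cross bar, lower than the hook, is 43 to 57 mm behind. z up.
- blue_hook_right (a point): point on top of the level part of the right (-y) hook of the blue pair, 260 mm above the bench; a frame's top rail rests here. The round 8 mm hook runs out along its -x (towards the robot) and turns up 30 mm beyond this point, its tip 20 mm above. Pair 84 mm apart along y; the cross bar, lower than the hook, is 43 to 57 mm behind. z up.
- yellow_hook_left (a point): point on top of the level part of the left (+y) hook of the yellow pair, 260 mm above the bench; a frame's top rail rests here. The round 8 mm hook runs out along its -x (towards the robot) and turns up 30 mm beyond this point, its tip 20 mm above. Pair 84 mm apart along y; the cross bar, lower than the hook, is 43 to 57 mm behind. z up.
- yellow_hook_right (a point): point on top of the level part of the right (-y) hook of the yellow pair, 260 mm above the bench; a frame's top rail rests here. The round 8 mm hook runs out along its -x (towards the robot) and turns up 30 mm beyond this point, its tip 20 mm above. Pair 84 mm apart along y; the cross bar, lower than the hook, is 43 to 57 mm behind. z up.
- holder: fixed plywood holder with three slots 19 wide, 64 mm apart along its x (at x -64, 0, +64), each 160 long along its y; slot floors 8 mm above the bench, slot walls up to 48 mm. Origin: centre of its underside.
- board: fixed green filling board joined to a black catch tray, 166 (x) x 311 (y) overall. Origin: centre of the underside of the whole. The flat green top, 24 mm above the bench, spans x -75 to 75 and y -147 to 72; the sunken tray (floor 4 mm above the bench) spans y 72 to 147. Wooden lips 8 thick rise to 34 mm round the whole outside, none between board and tray.
- board_edge (a point): middle of the open edge between green board and tray, on the board's top surface (24 mm above the bench); same axes as the board: +y points to the tray.
- chip0: white chip of dried filler, 26 x 20 x 9, 12 g; may be absent. Origin: centre of its underside as first laid on the board.
- chip1: white chip of dried filler, 26 x 20 x 9, 12 g; may be absent. Origin: centre of its underside as first laid on the board.
- chip2: white chip of dried filler, 26 x 20 x 9, 12 g; may be absent. Origin: centre of its underside as first laid on the board.
- chip3: white chip of dried filler, 26 x 20 x 9, 12 g; may be absent. Origin: centre of its underside as first laid on the board.
- chip4: white chip of dried filler, 26 x 20 x 9, 12 g; may be absent. Origin: centre of its underside as first laid on the board.
- scraper: scraper block: wooden foot 130 (x) x 46 (y) x 22 high, on it an orange handle 70 (x) x 20 (y), from 22 to 62 mm above the underside; 0.16 kg. Origin: centre of its underside.
- mat: fixed black rubber mat, 170 (x) x 70 (y) x 2 thick, the scraper's place. Origin: centre of its underside.
- tape: black tape measure, 62 x 40 x 58, bystander. Origin: centre of its underside.
- dish: blue paint dish, 150 across, 22 high, bystander. Origin: centre of its underside.
- bowl: red bowl, 130 across, 60 high, bystander. Origin: centre of its underside.
- glue: white glue bottle, 56 across, 130 high, bystander. Origin: centre of its underside.
- filler: grey jar with white lid, 80 across, 90 high, bystander. Origin: centre of its underside.

How it is judged (in metres and radians):
On the way, in this order (a step that is already met when the one before it is completed fails the run):
1. every chip is in the catch tray (y of chip0 in the frame of board_edge between -0.006 and 0.08 m and x of chip0 in the frame of board_edge between -0.077 and 0.077 m and (z of chip0 in the frame of board_edge below -0.003 m or (y of chip0 in the frame of board_edge above 0.014 m and z of chip0 in the frame of board_edge below 0.01 m)) and y of chip1 in the frame of board_edge between -0.006 and 0.08 m and x of chip1 in the frame of board_edge between -0.077 and 0.077 m and (z of chip1 in the frame of board_edge below -0.003 m or (y of chip1 in the frame of board_edge above 0.014 m and z of chip1 in the frame of board_edge below 0.01 m)) and y of chip2 in the frame of board_edge between -0.006 and 0.08 m and x of chip2 in the frame of board_edge between -0.077 and 0.077 m and (z of chip2 in the frame of board_edge below -0.003 m or (y of chip2 in the frame of board_edge above 0.014 m and z of chip2 in the frame of board_edge below 0.01 m)) and y of chip3 in the frame of board_edge between -0.006 and 0.08 m and x of chip3 in the frame of board_edge between -0.077 and 0.077 m and (z of chip3 in the frame of board_edge below -0.003 m or (y of chip3 in the frame of board_edge above 0.014 m and z of chip3 in the frame of board_edge below 0.01 m)) and y of chip4 in the frame of board_edge between -0.006 and 0.08 m and x of chip4 in the frame of board_edge between -0.077 and 0.077 m and (z of chip4 in the frame of board_edge below -0.003 m or (y of chip4 in the frame of board_edge above 0.014 m and z of chip4 in the frame of board_edge below 0.01 m))), for 0.2 s.
2. every frame is seated on both hooks of its colour (z of red_hook_left in the frame of frame_red between 0.096 and 0.108 m and x of red_hook_left in the frame of frame_red between -0.045 and 0.045 m and y of red_hook_left in the frame of frame_red between -0.06 and 0.06 m and z of red_hook_right in the frame of frame_red between 0.096 and 0.108 m and x of red_hook_right in the frame of frame_red between -0.045 and 0.045 m and y of red_hook_right in the frame of frame_red between -0.06 and 0.06 m and z of blue_hook_left in the frame of frame_blue between 0.096 and 0.108 m and x of blue_hook_left in the frame of frame_blue between -0.045 and 0.045 m and y of blue_hook_left in the frame of frame_blue between -0.06 and 0.06 m and z of blue_hook_right in the frame of frame_blue between 0.096 and 0.108 m and x of blue_hook_right in the frame of frame_blue between -0.045 and 0.045 m and y of blue_hook_right in the frame of frame_blue between -0.06 and 0.06 m and z of yellow_hook_left in the frame of frame_yellow between 0.096 and 0.108 m and x of yellow_hook_left in the frame of frame_yellow between -0.045 and 0.045 m and y of yellow_hook_left in the frame of frame_yellow between -0.06 and 0.06 m and z of yellow_hook_right in the frame of frame_yellow between 0.096 and 0.108 m and x of yellow_hook_right in the frame of frame_yellow between -0.045 and 0.045 m and y of yellow_hook_right in the frame of frame_yellow between -0.06 and 0.06 m), for 0.2 s.
At the end, for the whole second after the job is handed in: Chips lie in the tray (a pile may stand up to 10 mm above the board top); each frame hangs at rest, rail underside within 6 mm of the top of both hooks of its colour, within 45 mm of the marked points; scraper flat on the mat, within 30 mm lengthwise, 20 mm across and 0.3 rad (all of step 1 and all of step 2 and linear speed of each of frame_red, frame_blue, frame_yellow below 0.03 m/s and x of scraper in the frame of mat between -0.03 and 0.03 m and y of scraper in the frame of mat between -0.02 and 0.02 m and z of scraper in the frame of mat below 0.008 m and angle between scraper's own z axis and vertical below 0.1 rad and angle between the x axis of scraper and the x axis of mat, either way round below 0.3 rad); the robot touches nothing.
It fails at once if a chip is touched by the fingers (contact force between the fingers and chip0 above 1 N or contact force between the fingers and chip1 above 1 N or contact force between the fingers and chip2 above 1 N or contact force between the fingers and chip3 above 1 N or contact force between the fingers and chip4 above 1 N).
It fails at once if a bystander is moved by more than 30 mm (distance of any of tape, dish, bowl, glue, filler from where it was at the start of the episode above 0.03 m).
Of frame_red, frame_blue, frame_yellow only 2 to 3 are there at a start; the rules pass over those that are not, and their reading is None.
Of chip0, chip1, chip2, chip3, chip4 only 3 to 5 are there at a start; the rules pass over those that are not, and their reading is None.
At some moment in a run one of scraper, chip0, chip1, chip2, chip3, chip4 may be knocked a few centimetres aside while the robot is not near it.
Once in a run the grip may slacken for a moment while it holds something.
It also fails if it takes over 210 s, if anything falls off the work surface, if the arm or the gripper's body presses on something with over 40 N, if the wrist force passes 120 N, or if a joint passes its speed limit or range.

## Working session

There is one attempt and no reset: what is moved stays moved. The work goes in short steps, Python scripts to look and compute and a tool call to move; the robot and the scene stay as the last step left them, time stands still between calls to the robot, and variables do not carry over. Pictures are saved under pics/ and viewed, at most 14 in all, crops included, and the job is handed in when it is done.

Besides the shell and the picture viewer there is one more tool, called as a command line: name --argument value ..., lists and objects as JSON in quotes. apply_moves: Moves the arm, as the interface text tells. Its arguments: {"type":"object","properties":{"series":{"type":"string"},"squeeze":{"type":"number"}},"required":["series"]}

```bash
mkdir -p pics
cat > h.py <<'E'
import numpy as np, cv2
from bench import sense, snapshot, hand_in, grip_depth
def snap(n,save=None):
    s=snapshot(n)
    if save: cv2.imwrite('pics/'+save,s['frame'])
    return s
def world(s):
    K=s['intrinsics'];T=s['extrinsics'];d=s['depth']
    v,u=np.mgrid[0:400,0:640]
    p=np.stack([(u-K[0,2])/K[0,0]*d,(v-K[1,2])/K[1,1]*d,d],-1)
    return p@T[:3,:3].T+T[:3,3]
E
python3 - <<'E'
from h import *
for n in('scene','top'):
    s=snap(n,n+'0.png'); np.savez(n+'0.npz',**s)
    print(s['extrinsics'].round(2).tolist(),s['intrinsics'].tolist())
print(sense(),grip_depth)
E
```

```text
[[-0.75, 0.44, -0.49, 1254.86], [0.66, 0.49, -0.56, 864.17], [-0.0, -0.75, -0.66, 1196.73], [0.0, 0.0, 0.0, 1.0]] [[475.9775365459747, 0.0, 313.5736870449424], [0.0, 475.9775365459747, 193.04835531979765], [0.0, 0.0, 1.0]]
[[0.13, -0.97, 0.21, 191.49], [-0.99, -0.13, 0.03, -13.4], [0.0, -0.21, -0.98, 1573.74], [0.0, 0.0, 0.0, 1.0]] [[388.42062334176126, 0.0, 315.339627117862], [0.0, 388.42062334176126, 200.55320834625996], [0.0, 0.0, 1.0]]
{'time': 0.1, 'joint_pos': array([ 6.31745658e+01,  7.51272619e+00,  8.53255757e+01, -5.39414179e-04,
        8.72606514e+01, -4.89257411e+00]), 'qd': array([ 0.06771657, -0.07720323, -0.13898658, -0.06488211,  0.05400653,
        0.00837716]), 'joint_efforts': array([ 9.65910222e-04, -5.70954323e+01, -5.01939547e+01, -2.09016493e-04,
        8.04132462e-03,  5.80544133e-05]), 'tool_pos': array([223.85840471, 556.12495979, 230.30473999]), 'tcp_rot': array([-1.79901361e+02, -7.90271655e-03,  1.58067159e+02]), 'ft_force': array([-0.02330337, -0.02387492, -0.22392507]), 'wrist_torque': array([ 0.03255832,  0.0046496 , -0.01957344]), 'grip_force': 0.0, 'finger_gap': 85.25620284538194} 18.700000000000003
```

View pics/scene0.png

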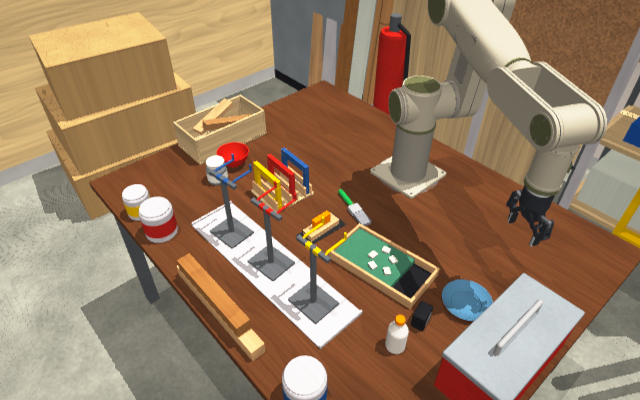

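View pics/top0.png

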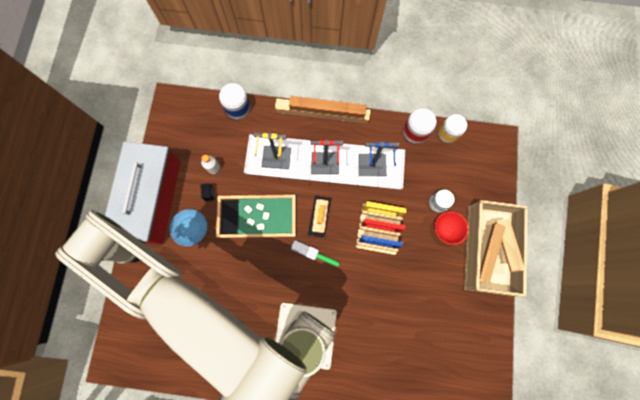

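The two views show five white chips on the green board (top view ~(257,216)), with the tray on its left. The scraper is on its mat at (320,215). Three frames stand in the holder at (383,228), and the yellow, red and blue hook stands are at (275,150), (325,155) and (373,158).

```bash
cat > m.py <<'E'
from h import *
for n in('top','scene'):
    s=np.load(n+'0.npz');P=world(s);hsv=cv2.cvtColor(s['frame'],cv2.COLOR_BGR2HSV);H,S,V=hsv[...,0],hsv[...,1],hsv[...,2]
    x,y,z=P[...,0],P[...,1],P[...,2]
    W=(x>300)&(x<900)&(y>-450)&(y<500)&(z<320)&(s['depth']>0)
    def rep(name,m):
        k,l,st,_=cv2.connectedComponentsWithStats((m&W).astype(np.uint8),connectivity=8)
        for i in range(1,k):
            if st[i,4]<12: continue
            p=P[l==i]; r=cv2.minAreaRect(p[:,:2].astype(np.float32))
            print(n,name,st[i,4],'mean',p.mean(0).round(0),'z',np.percentile(p[:,2],[5,95]).round(0),'rect',np.round(r[0]),np.round(r[1]),round(r[2],1))
    rep('green',(H>60)&(H<88)&(S>90)&(z>5)&(z<60))
    rep('chip',(S<60)&(V>170)&(z>24)&(z<50)&(y>0)&(y<320)&(x<640))
    rep('orange',(H>8)&(H<24)&(S>180)&(z>30)&(z<100)&(y<60))
    for c,a,b in(('yellow',25,33),('blue',105,122),):
        rep(c,(H>=a)&(H<=b)&(S>140)&(z>60))
    rep('red',((H<5)|(H>174))&(S>150)&(z>60))
    rep('black',(V<45)&(z<12)&(y<100)&(y>-100))
E
python3 m.py
```

```text
top green 1437 mean [438. 219.  25.] z [19. 31.] rect [438. 230.] [138. 217.] 7.7
top green 31 mean [305. -26.  19.] z [13. 23.] rect [306. -30.] [49. 12.] 89.0
top chip 48 mean [470. 249.  33.] z [25. 39.] rect [471. 250.] [33. 27.] 81.4
top chip 46 mean [454. 296.  31.] z [25. 38.] rect [454. 297.] [35. 26.] 52.7
top chip 42 mean [437. 220.  32.] z [25. 39.] rect [438. 222.] [27. 29.] 25.7
top chip 44 mean [406. 276.  33.] z [26. 40.] rect [406. 278.] [31. 25.] 75.8
top chip 46 mean [391. 234.  32.] z [25. 39.] rect [392. 236.] [25. 32.] 9.3
top orange 17 mean [ 504. -303.   70.] z [38. 99.] rect [ 504. -303.] [19.  9.] 46.6
top yellow 16 mean [692. 235. 252.] z [248. 255.] rect [691. 235.] [17. 12.] 80.1
top yellow 18 mean [695. 203. 255.] z [250. 259.] rect [694. 202.] [14. 15.] 7.1
top yellow 14 mean [642. 174. 261.] z [258. 264.] rect [641. 173.] [29.  4.] 8.4
top yellow 153 mean [ 511. -239.  138.] z [133. 144.] rect [ 511. -240.] [148.  16.] 86.8
top blue 34 mean [860. 394.  67.] z [61. 74.] rect [862. 397.] [24. 86.] 31.0
top blue 14 mean [ 709. -171.  253.] z [249. 258.] re
[... 2328 characters left out ...]
252.] rect [ 720. -202.] [24. 13.] 45.9
scene blue 24 mean [ 714. -172.  249.] z [243. 255.] rect [ 712. -171.] [16. 18.] 0.1
scene blue 20 mean [884. 474.  71.] z [63. 77.] rect [882. 473.] [27.  4.] 15.6
scene red 340 mean [ 451. -230.  115.] z [ 71. 137.] rect [ 436. -234.] [156.  66.] 77.7
scene red 51 mean [654. -33. 258.] z [253. 271.] rect [658. -33.] [77.  9.] 6.1
scene red 61 mean [642.  50. 259.] z [251. 275.] rect [646.  50.] [76.  8.] 8.2
scene red 27 mean [700.  -3. 249.] z [243. 253.] rect [699.  -3.] [21. 12.] 51.9
scene red 35 mean [696.  27. 249.] z [241. 253.] rect [694.  26.] [18. 19.] 10.6
scene red 62 mean [ 874. -309.   70.] z [61. 80.] rect [ 868. -312.] [66. 16.] 24.3
```

Run:
```python
from h import *
a=cv2.imread('pics/top0.png')[120:265,185:420];b=cv2.imread('pics/scene0.png')[120:330,190:450]
a=cv2.resize(a,None,fx=2.5,fy=2.5,interpolation=cv2.INTER_CUBIC);b=cv2.resize(b,None,fx=3,fy=3,interpolation=cv2.INTER_CUBIC)
cv2.imwrite('pics/ca.png',a);cv2.imwrite('pics/cb.png',b[:600])
```

```text
(no output)
```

View pics/ca.png

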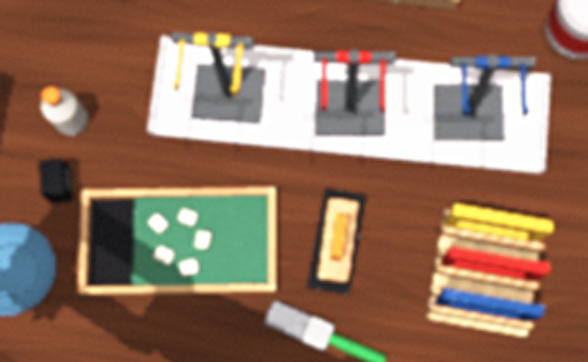

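View pics/cb.png

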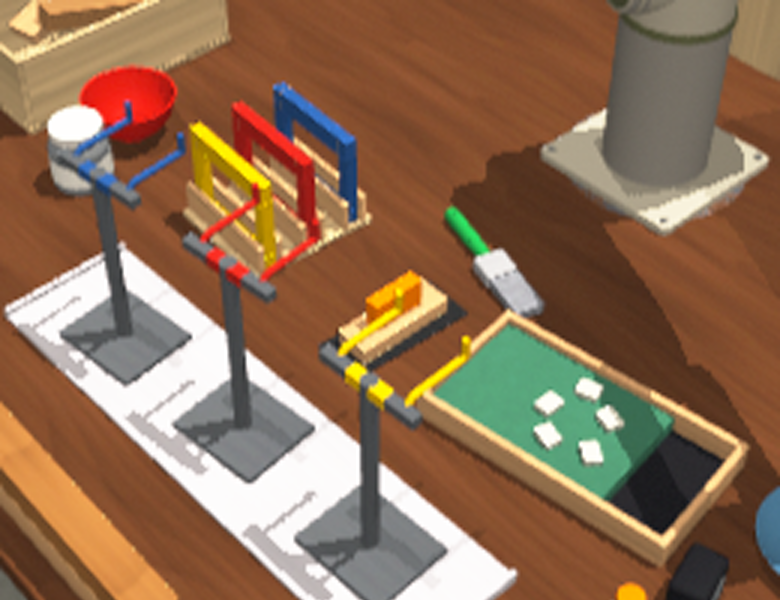

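The crops confirm the layout: the hooks point towards the robot and the tray is on the board's +y side. The scraper is on its mat at crop (338,237). I'll refine the yaws of the board, scraper, mat and hooks.

```bash
cat > m2.py <<'E'
from h import *
import sys
def rect(p):
    r=cv2.minAreaRect(p[:,:2].astype(np.float32));b=cv2.boxPoints(r)
    e=b[1]-b[0];f=b[2]-b[1];l,o=(e,f) if np.hypot(*e)>np.hypot(*f) else (f,e)
    return np.round(r[0],1),round(float(np.hypot(*l)),1),round(float(np.hypot(*o)),1),'long axis deg',round(float(np.degrees(np.arctan2(l[1],l[0]))%180),1)
def scraper(s):
    P=world(s);x,y,z=np.moveaxis(P,-1,0);hsv=cv2.cvtColor(s['frame'],cv2.COLOR_BGR2HSV);H,S,V=np.moveaxis(hsv,-1,0)
    R=(x>330)&(x<620)&(y>-90)&(y<100)
    def big(m):
        k,l,st,_=cv2.connectedComponentsWithStats((m&R).astype(np.uint8));return P[l==1+st[1:,4].argmax()]
    print('handle',rect(big((z>52)&(z<75)&(S>120))),'foot',rect(big((z>16)&(z<30)&(S<150)&(V>140)&(H<25))),'mat',rect(big((V<60)&(z<12))))
def board(s):
    P=world(s);x,y,z=np.moveaxis(P,-1,0);H,S,V=np.moveaxis(cv2.cvtColor(s['frame'],cv2.COLOR_BGR2HSV),-1,0)
    m=(x>320)&(x<560)&(y>60)&(y<420)&(((H>60)&(H<88)&(S>90))|((H<28)&(V>150)&(z>20)))&(z<50)
    k,l,st,_=cv2.connectedComponentsWithStats(m.astype(np.uint8));print('board',rect(P[l==1+st[1:,4].argmax()]))
if __name__=='__main__':
  for n in('top','scene'):
    s=np.load(n+'0.npz');print(n);board(s);scraper(s)
    P=world(s);x,y,z=np.moveaxis(P,-1,0);H,S,V=np.moveaxis(cv2.cvtColor(s['frame'],cv2.COLOR_BGR2HSV),-1,0)
    for c,m in(('y',(H>=23)&(H<=34)),('r',(H<5)|(H>174)),('b',(H>=102)&(H<=124))):
        k,l,st,_=cv2.connectedComponentsWithStats((m&(S>100)&(z>246)&(z<264)&(x<690)&(x>580)).astype(np.uint8))
        for i in range(1,k):
            p=P[l==i]
            if len(p)>10:
                a=np.polyfit(p[:,0],p[:,1],1);print(c,len(p),p.min(0).round(),p.max(0).round(),'yaw',np.degrees(np.arctan(a[0])).round(1),'y@650',np.polyval(a,650).round())
E
python3 m2.py
```

```text
top
board (array([431.6, 259.3]), 310.4, 167.3, 'long axis deg', 98.4)
handle (array([467.7,   2.5]), 70.2, 19.7, 'long axis deg', 0.2) foot (array([466.8,   2.3]), 128.8, 45.4, 'long axis deg', 0.3) mat (array([431.1,   7.5]), 88.2, 62.7, 'long axis deg', 178.6)
y 29 [626. 170. 254.] [682. 178. 264.] yaw 3.5 y@650 174.0
r 13 [684.  19. 249.] [690.  38. 260.] yaw 54.4 y@650 -24.0
r 33 [625. -38. 252.] [689. -28. 262.] yaw 5.4 y@650 -34.0
r 19 [619.  43. 255.] [665.  53. 263.] yaw 8.9 y@650 49.0
b 19 [ 635. -154.  256.] [ 673. -148.  264.] yaw 5.2 y@650 -151.0
scene
board (array([431.6, 258.8]), 313.9, 175.0, 'long axis deg', 98.1)
handle (array([467. ,   5.3]), 73.8, 23.4, 'long axis deg', 1.8) foot (array([465.7,  21. ]), 131.7, 39.4, 'long axis deg', 11.6) mat (array([455.6,  33.3]), 142.7, 20.8, 'long axis deg', 3.5)
y 56 [615. 170. 251.] [690. 182. 262.] yaw 3.2 y@650 176.0
y 67 [611. 253. 249.] [686. 264. 264.] yaw 2.6 y@650 259.0
r 42 [619. -41. 251.] [688. -27. 262.] yaw 7.1 y@650 -34.0
r 51 [609.  44. 249.] [684.  59. 263.] yaw 6.7 y@650 51.0
b 27 [ 637. -240.  250.] [ 688. -228.  264.] yaw 8.4 y@650 -236.0
b 37 [ 626. -156.  250.] [ 690. -143.  262.] yaw 7.7 y@650 -150.0
```

```bash
cat > plan.py <<'E'
# usage: plan.py "x y z yaw grip step;..."  from the sensed pose; prints calls of <=5 rows
from h import *
import sys
s=sense();p=np.array(s['tool_pos']);yaw=s['tcp_rot'][2]
print('at',p.round(1),round(yaw,1),'gap',round(s['finger_gap'],1))
rows=[]
for w in sys.argv[1].split(';'):
    *t,ty,g,step=map(float,w.split());t=np.array(t)
    dy=(ty-yaw+180)%360-180
    n=max(1,int(np.ceil(max(np.linalg.norm(t-p)/step,abs(dy)/7))))
    for i in range(n):
        a=np.radians(yaw);d=(t-p)/(n-i)
        v=np.array([d[0]*np.cos(a)+d[1]*np.sin(a),d[0]*np.sin(a)-d[1]*np.cos(a),-d[2]])/300
        r=np.array([*np.round(v,3),round(-np.radians(dy/n)/2,4)]);rows.append(' '.join(f'{k:g}' for k in [*r,g]))
        q=r[:3]*300;p=p+np.array([q[0]*np.cos(a)+q[1]*np.sin(a),q[0]*np.sin(a)-q[1]*np.cos(a),-q[2]]);yaw-=np.degrees(r[3]*2)
for i in range(0,len(rows),5): print('; '.join(rows[i:i+5]))
print('end',p.round(1),round(yaw,1))
E
python3 plan.py "467 3 130 180.5 -1 40;467 3.5 32 180.5 -1 25"
```

```text
at [223.9 556.1 230.3] 158.1 gap 85.3
-0.09 -0.088 0.021 -0.0122 -1; -0.088 -0.09 0.021 -0.0122 -1; -0.086 -0.092 0.021 -0.0122 -1; -0.083 -0.094 0.021 -0.0122 -1; -0.081 -0.096 0.021 -0.0122 -1
-0.079 -0.098 0.021 -0.0122 -1; -0.076 -0.1 0.021 -0.0122 -1; -0.074 -0.102 0.021 -0.0122 -1; -0.071 -0.104 0.021 -0.0122 -1; -0.069 -0.106 0.021 -0.0122 -1
-0.066 -0.107 0.021 -0.0122 -1; -0.063 -0.109 0.021 -0.0122 -1; -0.061 -0.11 0.021 -0.0122 -1; -0.058 -0.112 0.02 -0.0122 -1; -0.055 -0.113 0.021 -0.0122 -1
-0.053 -0.115 0.02 -0.0122 -1; 0 0 0.082 -0.0001 -1; 0 0.001 0.082 -0.0001 -1; 0 0 0.082 -0.0001 -1; 0 0.001 0.081 -0.0001 -1
end [467.1   3.5  32. ] 180.5
```

apply_moves --series "0 0 0 -0.049 -1; 0 0 0 -0.049 -1; 0 0 0 -0.049 -1; 0 0 0 -0.049 -1"

```text
time: 0.43
tool_pos: [223.9, 556.3, 230.6]
tcp_rot: [-179.9, -0.0, -179.2]
ft_force: [0.5, 0.2, -0.9]
finger_gap: 85.6
grip_force: 0.0
```

apply_moves --series "-0.053 -0.123 0.022 0 -1; -0.053 -0.123 0.022 0 -1; -0.053 -0.123 0.022 0 -1; -0.053 -0.123 0.022 0 -1; -0.053 -0.123 0.022 0 -1"

```text
time: 0.85
tool_pos: [305.2, 371.0, 197.4]
tcp_rot: [-180.0, -0.0, -179.4]
ft_force: [0.8, 0.4, 0.1]
finger_gap: 85.1
grip_force: 0.0
```

apply_moves --series "-0.053 -0.123 0.022 0 -1; -0.053 -0.123 0.022 0 -1; -0.053 -0.123 0.022 0 -1; -0.053 -0.123 0.022 0 -1; -0.053 -0.123 0.022 0 -1"

```text
time: 1.27
tool_pos: [386.6, 187.2, 164.8]
tcp_rot: [-180.0, 0.0, -179.5]
ft_force: [0.8, -0.1, 0.2]
finger_gap: 85.4
grip_force: 0.0
```

apply_moves --series "-0.053 -0.123 0.022 0 -1; -0.053 -0.123 0.022 0 -1; -0.053 -0.123 0.022 0 -1; -0.053 -0.123 0.022 0 -1; -0.053 -0.123 0.022 0 -1"

```text
time: 1.68
tool_pos: [467.8, 3.3, 131.8]
tcp_rot: [180.0, -0.0, -179.5]
ft_force: [0.0, 0.5, 0.9]
finger_gap: 85.3
grip_force: 0.0
```

```bash
python3 - <<'E'
from m2 import *
s=snap('scene','s1.png');scraper(s);print(sense()['tool_pos'],sense()['tcp_rot'])
E
python3 plan.py "467 3.5 32 180.5 -1 25"
```

```text
handle (array([469.1,   5.6]), 72.4, 23.6, 'long axis deg', 0.0) foot (array([464.7,  19.3]), 135.5, 39.7, 'long axis deg', 12.1) mat (array([457.1,  35.2]), 145.3, 23.9, 'long axis deg', 2.6)
[469.49353389  -2.77295528 130.742995  ] [-1.79783555e+02  1.87538203e-02 -1.79646346e+02]
at [469.5  -2.8 130.7] -179.6 gap 85.2
0.002 0.005 0.082 -0.0003 -1; 0.002 0.005 0.082 -0.0003 -1; 0.002 0.005 0.083 -0.0003 -1; 0.002 0.006 0.082 -0.0003 -1
end [467.    3.5  32. ] -179.5
```

apply_moves --series "0.005 0.022 0.082 0 -1; 0 0 0.082 0 -1; 0 0 0.082 0 -1; 0 0 0.084 0 -1; 0 0 0 0 -1"

```text
time: 2.15
tool_pos: [461.5, 12.2, 28.0]
tcp_rot: [180.0, -0.5, -179.5]
ft_force: [-1.4, 0.1, -0.1]
finger_gap: 85.5
grip_force: 0.0
```

apply_moves --series "0 0 0 0 1; 0 0 0 0 1; 0 0 0 0 1; 0 0 0 0 1; 0 0 0 0 1" --squeeze 60

```text
time: 2.57
tool_pos: [467.5, 11.6, 34.9]
tcp_rot: [-180.0, 0.2, -179.5]
ft_force: [0.1, -2.4, 2.2]
finger_gap: 25.9
grip_force: 1.2
```

apply_moves --series "0 0 0 0 1; 0 0 0 0 1; 0 0 0 0 1; 0 0 0 0 1" --squeeze 60

```text
time: 2.9
tool_pos: [467.5, 11.6, 34.9]
tcp_rot: [-180.0, 0.2, -179.5]
ft_force: [-1.1, -1.4, 6.6]
finger_gap: 19.1
grip_force: 59.9
```

apply_moves --series "0 0 -0.05 0 1; 0 0 -0.08 0 1; 0 0 -0.08 0 1; 0 0 -0.06 0 1; 0 0 0 0 1"

```text
time: 3.32
tool_pos: [469.0, 11.8, 119.0]
tcp_rot: [-180.0, 0.4, -179.5]
ft_force: [0.5, 0.0, -1.2]
finger_gap: 19.2
grip_force: 59.0
```

```bash
python3 - <<'E'
from m2 import *
s=snap('top','t1.png');P=world(s);scraper(s)
# mat corners: dark low pixels
x,y,z=np.moveaxis(P,-1,0);V=s['frame'].max(-1)
E
python3 plan.py "445.5 165 115 188.3 1 25;445.5 165 58.5 188.3 1 15"
```

```text
at [468.   11.8 116.7] -179.5 gap 19.1
0.01 0.073 0.001 -0.0097 1; 0.009 0.073 0.001 -0.0097 1; 0.007 0.073 0.001 -0.0097 1; 0.006 0.074 0.001 -0.0097 1; 0.004 0.074 0.001 -0.0097 1
0.003 0.073 0 -0.0097 1; 0.001 0.074 0.001 -0.0097 1; 0 0 0.047 0 1; 0 0 0.047 0 1; 0 0 0.047 0 1
0 0 0.047 0 1
end [445.6 165.   58.5] -171.7Traceback (most recent call last):
  File "<stdin>", line 2, in <module>
  File "m2.py", line 12, in scraper
    print('handle',rect(big((z>52)&(z<75)&(S>120))),'foot',rect(big((z>16)&(z<30)&(S<150)&(V>140)&(H<25))),'mat',rect(big((V<60)&(z<12))))
                        ~~~^^^^^^^^^^^^^^^^^^^^^^^
  File "m2.py", line 11, in big
    k,l,st,_=cv2.connectedComponentsWithStats((m&R).astype(np.uint8));return P[l==1+st[1:,4].argmax()]
                                                                                    ~~~~~~~~~~~~~~~^^
ValueError: attempt to get argmax of an empty sequence
```

View pics/t1.png

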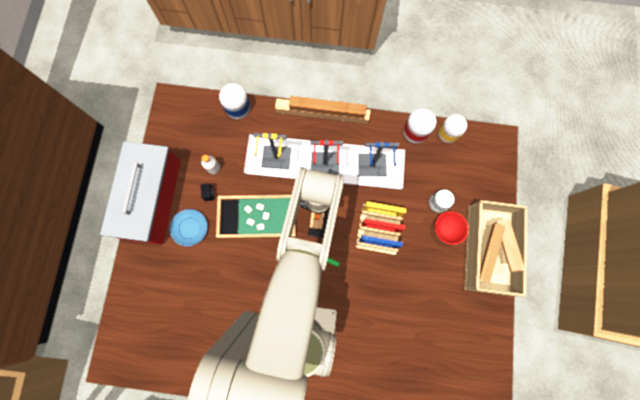

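The scraper is lifted in the gripper near (315,215), and the five chips have not moved. Next I go over to the board.

apply_moves --series "0.01 0.073 0 -0.0097 1; 0.009 0.073 0 -0.0097 1; 0.007 0.073 0 -0.0097 1; 0.006 0.074 0 -0.0097 1; 0.004 0.074 0 -0.0097 1"

```text
time: 3.78
tool_pos: [448.6, 122.2, 112.5]
tcp_rot: [-180.0, -0.1, -173.9]
ft_force: [0.9, 0.8, -1.6]
finger_gap: 19.3
grip_force: 59.1
```

apply_moves --series "0.003 0.073 0 -0.0097 1; 0.001 0.074 0 -0.0097 1; 0 0 0.05 0 1; 0 0 0.03 0 1; 0 0 0 0 1"

```text
time: 4.2
tool_pos: [440.9, 164.4, 86.5]
tcp_rot: [-180.0, -0.4, -171.7]
ft_force: [-0.0, -0.3, -1.3]
finger_gap: 18.8
grip_force: 59.2
```

```bash
python3 plan.py "445.5 165 58.5 188.3 1 10"
python3 - <<'E'
from m2 import *
s=snap('scene','s2.png');P=world(s);x,y,z=np.moveaxis(P,-1,0)
H,S,V=np.moveaxis(cv2.cvtColor(s['frame'],cv2.COLOR_BGR2HSV),-1,0)
m=(x>350)&(x<580)&(y>-70)&(y<80)&(V<70)&(z<12)
k,l,st,_=cv2.connectedComponentsWithStats(m.astype(np.uint8));print(rect(P[l==1+st[1:,4].argmax()]))
t=snap('top');P=world(t);x,y,z=np.moveaxis(P,-1,0)
m=(x>350)&(x<580)&(y>-70)&(y<80)&(t['frame'].max(-1)<70)&(z<12)
k,l,st,_=cv2.connectedComponentsWithStats(m.astype(np.uint8));print(rect(P[l==1+st[1:,4].argmax()]))
E
```

```text
at [440.9 164.4  86.5] -171.7 gap 18.8
-0.005 -0 0.031 0.0001 1; -0.005 -0 0.031 0.0001 1; -0.005 -0 0.031 0.0001 1
end [445.4 165.1  58.6] -171.7
(array([455. ,   7.2]), 157.1, 75.0, 'long axis deg', 179.9)
(array([467.6,   3.9]), 172.2, 73.5, 'long axis deg', 176.4)
```

View pics/s2.png

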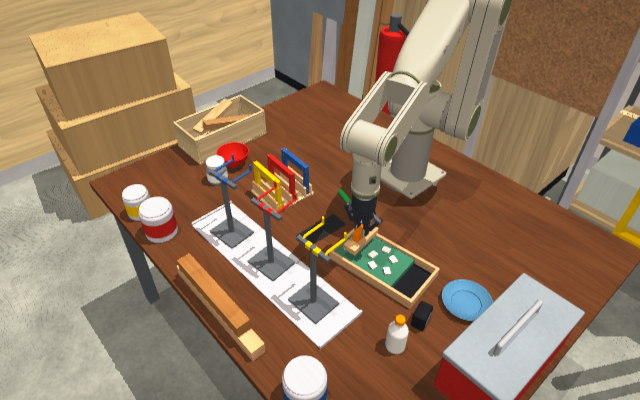

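Run:
```python
import cv2
b=cv2.imread('pics/s2.png')[180:310,300:450];cv2.imwrite('pics/c2.png',cv2.resize(b,None,fx=4,fy=4,interpolation=cv2.INTER_CUBIC))
```

```text
(no output)
```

View pics/c2.png

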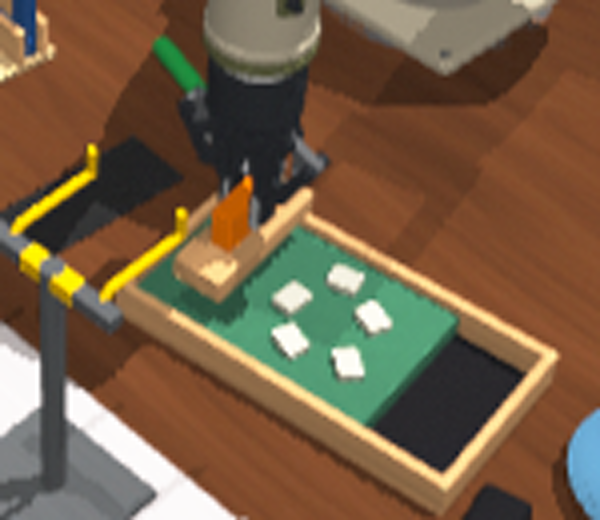

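The crop suggests the scraper is tilted in the grip, so I'll measure the foot's plane.

```bash
cat > tilt.py <<'E'
from m2 import *
s=snap('scene');P=world(s);x,y,z=np.moveaxis(P,-1,0);H,S,V=np.moveaxis(cv2.cvtColor(s['frame'],cv2.COLOR_BGR2HSV),-1,0)
T=sense();tp=T['tool_pos'];a=np.radians(T['tcp_rot'][2]-180)
dx,dy=x-tp[0],y-tp[1];lx=dx*np.cos(a)+dy*np.sin(a);ly=-dx*np.sin(a)+dy*np.cos(a);lz=z-tp[2]
print(tp.round(1),T['tcp_rot'].round(1))
near=(abs(lx)<85)&(abs(ly)<40)&(lz>-60)&(lz<45)
o=near&(H>5)&(H<20)&(S>200);f=near&(H>8)&(H<25)&(S<190)&(V>120)&(lz>-35)
print('orange n',o.sum(),'lx',np.percentile(lx[o],[2,50,98]).round(),'ly',np.percentile(ly[o],[2,98]).round(),'lz',np.percentile(lz[o],[2,98]).round())
for lo in range(-80,80,20):
    m=f&(lx>lo)&(lx<lo+20)
    if m.sum()>4: print(lo,m.sum(),'lz',np.percentile(lz[m],[10,50,90]).round(),'ly',np.percentile(ly[m],[5,95]).round())
E
python3 tilt.py
```

```text
[443.4 164.4  89.8] [-1.800e+02 -1.000e-01 -1.717e+02]
orange n 118 lx [-8. 26. 37.] ly [-8. 13.] lz [-8. 29.]
-80 6 lz [-31. -19. -14.] ly [13. 24.]
-60 30 lz [-33. -16. -11.] ly [15. 27.]
-40 32 lz [-26. -16. -12.] ly [13. 26.]
-20 26 lz [-26. -18. -14.] ly [14. 26.]
0 44 lz [-25. -15.   7.] ly [ 9. 25.]
20 59 lz [-22. -14. -11.] ly [-18.  25.]
40 86 lz [-24. -15. -13.] ly [-19.  24.]
60 55 lz [-32. -22. -14.] ly [-19.  23.]
```

The foot is level and centred, with its underside about 33 mm below the TCP. I'll lower it and sweep.

apply_moves --series "-0.007 0 0.04 0 1; 0 0 0.04 0 1; 0 0 0.02 0 1; 0 0 0 0 1; 0 0 0 0 1"

```text
time: 4.77
tool_pos: [445.3, 165.0, 59.8]
tcp_rot: [-180.0, -0.1, -171.7]
ft_force: [0.5, -0.5, -2.7]
finger_gap: 19.1
grip_force: 59.2
```

```bash
python3 plan.py "445.5 165 58.5 188.3 1 10;421 334 58.5 188.3 1 15"; python3 -c "
from h import *
print(sense()['ft_force'])"
```

```text
at [445.3 165.   59.8] -171.7 gap 19.1
-0.001 -0 0.004 -0.0001 1; -0 0.047 0 -0 1; -0 0.047 0 -0 1; -0 0.048 0 -0 1; -0 0.047 0 -0 1
-0 0.048 0 -0 1; -0 0.047 0 -0 1; -0 0.048 0 -0 1; -0 0.047 0 -0 1; -0 0.048 0 -0 1
-0 0.047 0 -0 1; -0 0.048 0 -0 1; -0 0.047 0 -0 1
end [420.9 334.   58.6] -171.7
[ 0.45649384 -0.5012019  -2.66297411]
```

apply_moves --series "0 0.02 0.003 0 1; 0 0.04 0 0 1; 0 0.04 0 0 1; 0 0.04 0 0 1; 0 0.04 0 0 1"

```text
time: 5.18
tool_pos: [438.1, 220.2, 59.8]
tcp_rot: [180.0, 0.0, -171.7]
ft_force: [-0.0, 0.3, -1.2]
finger_gap: 19.2
grip_force: 59.3
```

apply_moves --series "0 0.04 0 0 1; 0 0.04 0 0 1; 0 0.04 0 0 1; 0 0.04 0 0 1; 0 0.04 0 0 1"

```text
time: 5.6
tool_pos: [429.0, 279.4, 59.3]
tcp_rot: [-180.0, -0.0, -171.7]
ft_force: [-0.2, -0.8, -1.3]
finger_gap: 19.1
grip_force: 59.3
```

apply_moves --series "0 0.04 0 0 1; 0 0.04 0 0 1; 0 0.04 0 0 1; 0 0.04 0 0 1; 0 0.03 0 0 1"

```text
time: 6.02
tool_pos: [421.2, 336.2, 60.5]
tcp_rot: [180.0, 0.0, -171.7]
ft_force: [-3.8, -2.2, 6.6]
finger_gap: 19.4
grip_force: 60.6
```

apply_moves --series "0 0 0 0 1; 0 0 0 0 1; 0 0 -0.02 0 1; 0 -0.04 -0.08 0 1; 0 -0.04 -0.08 0 1"

```text
time: 6.43
tool_pos: [423.2, 309.8, 112.3]
tcp_rot: [-179.9, -0.2, -171.7]
ft_force: [0.5, 0.3, -2.1]
finger_gap: 19.0
grip_force: 59.4
```

```bash
cat > chips.py <<'E'
from h import *
a=np.radians(8.3)
for n in('top','scene'):
    s=snap(n);P=world(s);x,y,z=np.moveaxis(P,-1,0);S=cv2.cvtColor(s['frame'],cv2.COLOR_BGR2HSV)[...,1];V=s['frame'].max(-1)
    dx,dy=x-421.2,y-330.4;lx=dx*np.cos(a)+dy*np.sin(a);ly=-dx*np.sin(a)+dy*np.cos(a)
    m=(abs(lx)<76)&(ly>-216)&(ly<76)&(S<70)&(V>130)&(z<60)&(z>0)
    k,l,st,_=cv2.connectedComponentsWithStats(m.astype(np.uint8))
    print(n,[(int(st[i,4]),lx[l==i].mean().round(),ly[l==i].mean().round(),np.median(z[l==i]).round()-24) for i in range(1,k) if st[i,4]>6])
    cv2.imwrite('pics/ch_%s.png'%n,cv2.resize(s['frame'][170:320,290:460] if n=='scene' else s['frame'][180:260,200:320],None,fx=4,fy=4,interpolation=cv2.INTER_CUBIC)[:600,:800])
E
python3 chips.py
```

```text
top [(16, np.float64(73.0), np.float64(-150.0), np.float64(1.0)), (16, np.float64(-5.0), np.float64(32.0), np.float64(-4.0)), (49, np.float64(-55.0), np.float64(43.0), np.float64(-13.0)), (9, np.float64(-62.0), np.float64(-7.0), np.float64(1.0)), (15, np.float64(-70.0), np.float64(-105.0), np.float64(-1.0))]
scene [(182, np.float64(9.0), np.float64(17.0), np.float64(-10.0)), (53, np.float64(-55.0), np.float64(42.0), np.float64(-13.0))]
```

View pics/ch_scene.png

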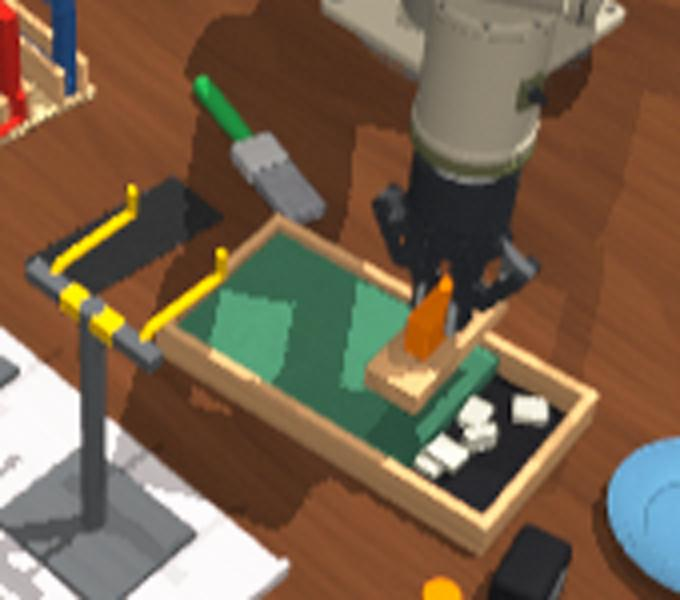

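All five chips are in the tray, at crop pixels (475,412), (480,435), (530,408), (447,453) and (428,467). I'll put the scraper back on its mat.

```bash
python3 plan.py "467.5 4 110 176.4 1 32;467.5 4 50 176.4 1 20"
```

```text
at [427.4 310.7 117.7] -171.8 gap 19.1
0.001 -0.103 0.003 0.0103 1; -0.001 -0.103 0.003 0.0103 1; -0.003 -0.103 0.002 0.0103 1; -0.005 -0.103 0.003 0.0103 1; -0.007 -0.103 0.002 0.0103 1
-0.009 -0.103 0.003 0.0103 1; -0.011 -0.102 0.002 0.0103 1; -0.013 -0.102 0.003 0.0103 1; -0.016 -0.102 0.002 0.0103 1; -0.017 -0.102 0.003 0.0103 1
-0 -0 0.067 0.0001 1; -0 -0 0.066 0.0001 1; -0 -0 0.067 0.0001 1
end [467.4   4.1  49.9] -183.6
```

apply_moves --series "0.001 -0.103 0.003 0.0103 1; -0.001 -0.103 0.003 0.0103 1; -0.003 -0.103 0.003 0.0103 1; -0.005 -0.103 0.003 0.0103 1; -0.007 -0.103 0.003 0.0103 1"

```text
time: 6.95
tool_pos: [444.6, 156.0, 108.1]
tcp_rot: [-180.0, -0.0, -177.7]
ft_force: [0.2, -0.6, -1.1]
finger_gap: 19.1
grip_force: 59.5
```

apply_moves --series "-0.009 -0.103 0.003 0.0103 1; -0.011 -0.102 0.003 0.0103 1; -0.013 -0.102 0.003 0.0103 1; -0.016 -0.102 0.003 0.0103 1; -0.017 -0.102 0.003 0.0103 1"

```text
time: 7.37
tool_pos: [464.5, 2.6, 103.7]
tcp_rot: [-180.0, -0.0, 176.4]
ft_force: [1.9, 0.3, -2.0]
finger_gap: 19.2
grip_force: 59.6
```

apply_moves --series "0 0 0.06 0 1; 0 0 0.06 0 1; 0 0 0.05 0 1; 0 0 0 0 1; 0 0 0 0 1"

```text
time: 7.78
tool_pos: [463.6, 4.2, 52.2]
tcp_rot: [180.0, -0.2, 176.5]
ft_force: [-0.2, -1.1, -1.8]
finger_gap: 19.1
grip_force: 59.7
```

```bash
python3 chips.py; python3 plan.py "467.5 4 35.5 176.4 1 8"
```

```text
top [(15, np.float64(73.0), np.float64(-124.0), np.float64(0.0)), (20, np.float64(68.0), np.float64(-195.0), np.float64(0.0)), (158, np.float64(8.0), np.float64(17.0), np.float64(-9.0)), (28, np.float64(-27.0), np.float64(-201.0), np.float64(0.0)), (53, np.float64(-53.0), np.float64(42.0), np.float64(-12.0)), (35, np.float64(-70.0), np.float64(-89.0), np.float64(0.0))]
scene [(182, np.float64(9.0), np.float64(17.0), np.float64(-11.0)), (53, np.float64(-55.0), np.float64(42.0), np.float64(-14.0))]
at [465.4   4.2  54.1] 176.5 gap 19.4
-0.002 -0 0.021 0.0003 1; -0.002 -0 0.021 0.0003 1; -0.003 -0 0.02 0.0003 1
end [467.5   4.1  35.5] 176.4
```

apply_moves --series "-0.007 0 0.02 0 1; 0 0 0.02 0 1; 0 0 0.018 0 1; 0 0 0.004 0 1; 0 0 0 0 1"

```text
time: 8.3
tool_pos: [467.1, 4.3, 35.0]
tcp_rot: [180.0, -0.0, 176.5]
ft_force: [-3.0, -0.3, 4.3]
finger_gap: 19.3
grip_force: 61.0
```

apply_moves --series "0 0 0 0 0.3; 0 0 0 0 0; 0 0 0 0 0; 0 0 0 0 0; 0 0 0 0 -0.3"

```text
time: 8.72
tool_pos: [467.1, 4.0, 34.7]
tcp_rot: [-180.0, -0.0, 176.5]
ft_force: [0.3, -0.7, -0.1]
finger_gap: 53.3
grip_force: 0.0
```

apply_moves --series "0 0 0 0 -0.3; 0 0 -0.05 0 -0.3; 0 0 -0.1 0 -0.3; 0 0 -0.13 0 0; 0 0 -0.13 0 0"

```text
time: 9.13
tool_pos: [465.8, 4.2, 158.2]
tcp_rot: [180.0, -0.2, 176.5]
ft_force: [1.2, -0.0, -0.4]
finger_gap: 43.0
grip_force: 0.0
```

```bash
python3 plan.py "440 -100 230 87 0 38;382 -235 230 87 0 38;382 -235 165 87 0 25"
cat > fr.py <<'E'
from m2 import *
for n in('top','scene'):
    s=snap(n);P=world(s);x,y,z=np.moveaxis(P,-1,0);H,S,V=np.moveaxis(cv2.cvtColor(s['frame'],cv2.COLOR_BGR2HSV),-1,0)
    for c,m in(('y',(H>=23)&(H<=34)),('r',(H<5)|(H>174)),('b',(H>=102)&(H<=124))):
        q=P[m&(S>120)&(x>340)&(x<560)&(y>-340)&(y<-140)&(z>131)&(z<150)]
        if len(q)>20: print(n,c,rect(q))
    try: scraper(s)
    except Exception as e: print(e)
E
python3 fr.py
```

```text
at [465.8   4.2 158.2] 176.5 gap 43.0
0.005 -0.027 -0.018 0.0601 0; 0.002 -0.027 -0.018 0.0601 0; -0.002 -0.028 -0.018 0.0601 0; -0.005 -0.027 -0.019 0.0601 0; -0.008 -0.026 -0.018 0.0601 0
-0.011 -0.025 -0.019 0.0601 0; -0.014 -0.024 -0.018 0.0601 0; -0.017 -0.022 -0.019 0.0601 0; -0.019 -0.02 -0.018 0.0601 0; -0.022 -0.017 -0.019 0.0601 0
-0.023 -0.014 -0.018 0.0601 0; -0.025 -0.011 -0.019 0.0601 0; -0.027 -0.008 -0.018 0.0601 0; -0.115 -0.042 -0 -0.0001 0; -0.115 -0.043 -0 -0.0001 0
-0.115 -0.042 -0 -0.0001 0; -0.114 -0.043 -0 -0.0001 0; -0 0 0.072 0 0; -0 0 0.072 0 0; -0 0 0.072 0 0
end [ 382.  -234.9  165.1] 87.0
top y (array([ 511.4, -239.9]), 149.1, 18.1, 'long axis deg', 87.1)
top r (array([ 445.8, -241.3]), 147.9, 15.2, 'long axis deg', 87.9)
top b (array([ 382.1, -236.4]), 146.3, 13.3, 'long axis deg', 87.3)
handle (array([451.3,   5.8]), 38.6, 20.0, 'long axis deg', 178.1) foot (array([441.3,   7. ]), 79.2, 44.5, 'long axis deg', 176.6) mat (array([424.2, -13.7]), 117.2, 58.4, 'long axis deg', 144.6)
scene y (array([ 512. , -240.9]), 151.7, 21.1, 'long axis deg', 85.6)
scene r (array([ 449.8, -240.1]), 152.5, 21.8, 'long axis deg', 87.5)
scene b (array([ 386.5, -236.5]), 149.0, 21.0, 'long axis deg', 87.4)
handle (array([467.1,   8.9]), 74.8, 28.2, 'long axis deg', 173.9) foot (array([465.9,  21.3]), 133.1, 39.8, 'long axis deg', 8.8) mat (array([456.8,  33.9]), 144.3, 20.9, 'long axis deg', 2.7)
```

```bash
python3 plan.py "490 -120 230 132 0 38;511.5 -240 185 87.3 0 38;511.5 -240 150 87.3 0 38"
```

```text
at [471.6   3.7 165.5] 176.5 gap 42.8
-0.012 -0.058 -0.031 0.0555 0; -0.019 -0.057 -0.031 0.0555 0; -0.025 -0.054 -0.031 0.0555 0; -0.031 -0.051 -0.031 0.0555 0; -0.036 -0.047 -0.03 0.0555 0
-0.041 -0.043 -0.031 0.0555 0; -0.046 -0.038 -0.03 0.0555 0; -0.049 -0.031 0.021 0.0557 0; -0.052 -0.025 0.021 0.0557 0; -0.055 -0.019 0.022 0.0557 0
-0.057 -0.013 0.021 0.0557 0; -0.058 -0.006 0.022 0.0557 0; -0.058 0 0.021 0.0557 0; -0.057 0.006 0.022 0.0557 0; -0 0 0.117 0.0001 0
end [ 511.4 -239.9  149.9] 87.3
```

apply_moves --series "-0.012 -0.058 -0.031 0.0555 0; -0.019 -0.057 -0.031 0.0555 0; -0.025 -0.054 -0.031 0.0555 0; -0.031 -0.051 -0.031 0.0555 0; -0.036 -0.047 -0.03 0.0555 0"

```text
time: 9.65
tool_pos: [480.3, -85.0, 204.1]
tcp_rot: [-180.0, -0.0, 144.4]
ft_force: [0.8, 0.1, -0.6]
finger_gap: 42.3
grip_force: 0.0
```

apply_moves --series "-0.041 -0.043 -0.031 0.0555 0; -0.046 -0.038 -0.03 0.0555 0; -0.049 -0.031 0.021 0.0557 0; -0.052 -0.025 0.021 0.0557 0; -0.055 -0.019 0.022 0.0557 0"

```text
time: 10.07
tool_pos: [494.9, -172.0, 202.9]
tcp_rot: [180.0, 0.0, 112.5]
ft_force: [0.3, 0.7, 0.6]
finger_gap: 42.8
grip_force: 0.0
```

apply_moves --series "-0.057 -0.013 0.021 0.0557 0; -0.058 -0.006 0.022 0.0557 0; -0.058 0 0.021 0.0557 0; -0.057 0.006 0.022 0.0557 0; 0 0 0 0 0"

```text
time: 10.48
tool_pos: [506.0, -241.7, 175.1]
tcp_rot: [-179.9, -0.0, 86.8]
ft_force: [0.1, 0.3, 0.1]
finger_gap: 43.1
grip_force: 0.0
```

apply_moves --series "0 0 0 0 0; 0 0 0 0 0"

```text
time: 10.65
tool_pos: [506.7, -239.1, 177.0]
tcp_rot: [-180.0, -0.0, 87.4]
ft_force: [0.8, 0.6, -0.6]
finger_gap: 42.9
grip_force: 0.0
```

```bash
python3 plan.py "511.5 -240 104 87.3 0 20"
```

```text
at [ 506.7 -239.1  177. ] 87.4 gap 42.9
-0.001 0.004 0.061 0.0003 0; -0 0.004 0.061 0.0003 0; -0.001 0.004 0.061 0.0003 0; -0 0.004 0.06 0.0003 0
end [ 511.4 -239.9  104.1] 87.3
```

apply_moves --series "0 0.016 0.03 0 0; 0 0 0.07 0 0; 0 0 0.07 0 0; 0 0 0.05 0 0; 0 0 0.023 0 0"

```text
time: 11.07
tool_pos: [510.5, -238.1, 101.5]
tcp_rot: [-179.8, -0.1, 87.4]
ft_force: [-0.4, -0.6, -0.4]
finger_gap: 42.6
grip_force: 0.0
```

apply_moves --series "0 0 0 0 0; 0 0 0 0 0; 0 0 0 0 0.3; 0 0 0 0 0.5; 0 0 0 0 1" --squeeze 60

```text
time: 11.48
tool_pos: [512.4, -240.2, 106.0]
tcp_rot: [179.9, 0.1, 87.3]
ft_force: [-2.2, 0.1, -2.3]
finger_gap: 15.1
grip_force: 58.5
```

apply_moves --series "0 0 0 0 1; 0 0 0 0 1; 0 0 0 0 1; 0 0 0 0 1" --squeeze 80

```text
time: 11.82
tool_pos: [512.4, -240.2, 106.0]
tcp_rot: [179.9, 0.1, 87.3]
ft_force: [-1.5, 0.2, 6.0]
finger_gap: 14.8
grip_force: 79.6
```

apply_moves --series "0 0 -0.03 0 1; 0 0 -0.06 0 1; 0 0 -0.07 0 1; 0 0 -0.08 0 1; 0 0 -0.08 0 1"

```text
time: 12.23
tool_pos: [511.1, -239.4, 201.2]
tcp_rot: [-179.9, -0.0, 87.3]
ft_force: [-0.3, -0.0, -2.7]
finger_gap: 15.2
grip_force: 78.6
```

apply_moves --series "0 0 -0.08 0 1; 0 0 -0.08 0 1; 0 0 -0.08 0 1; 0 0 -0.05 0 1; 0 0 0 0 1"

```text
time: 12.65
tool_pos: [513.0, -240.6, 292.4]
tcp_rot: [179.6, 0.2, 87.3]
ft_force: [0.8, 0.2, -1.9]
finger_gap: 15.0
grip_force: 78.8
```

```bash
python3 plan.py "553 212 292 93.2 1 28"
```

```text
at [ 513.  -240.6  292.4] 87.3 gap 15.0
0.089 0.004 0 -0.003 1; 0.089 0.004 0 -0.003 1; 0.089 0.005 0 -0.003 1; 0.089 0.005 0 -0.003 1; 0.089 0.006 0 -0.003 1
0.089 0.006 0 -0.003 1; 0.089 0.007 0 -0.003 1; 0.089 0.007 0 -0.003 1; 0.089 0.008 0 -0.003 1; 0.089 0.008 0 -0.003 1
0.088 0.009 0 -0.003 1; 0.088 0.01 0 -0.003 1; 0.088 0.01 0 -0.003 1; 0.089 0.011 0 -0.003 1; 0.088 0.011 0 -0.003 1
0.088 0.012 0.001 -0.003 1; 0.089 0.012 0 -0.003 1
end [553.1 212.1 292.1] 93.1
```

apply_moves --series "0.05 0.004 0 -0.003 1; 0.089 0.004 0 -0.003 1; 0.089 0.005 0 -0.003 1; 0.089 0.005 0 -0.003 1; 0.089 0.006 0 -0.003 1"

```text
time: 13.07
tool_pos: [521.9, -116.3, 285.2]
tcp_rot: [-179.8, -0.1, 89.0]
ft_force: [0.5, 0.3, -2.1]
finger_gap: 14.8
grip_force: 78.7
```

apply_moves --series "0.089 0.006 0 -0.003 1; 0.089 0.007 0 -0.003 1; 0.089 0.007 0 -0.003 1; 0.089 0.008 0 -0.003 1; 0.089 0.008 0 -0.003 1"

```text
time: 13.48
tool_pos: [533.2, 17.2, 285.3]
tcp_rot: [-179.8, -0.0, 90.8]
ft_force: [0.1, 0.3, -2.9]
finger_gap: 15.1
grip_force: 78.7
```

apply_moves --series "0.088 0.009 0 -0.003 1; 0.088 0.01 0 -0.003 1; 0.088 0.01 0 -0.003 1; 0.089 0.011 0 -0.003 1; 0.088 0.011 0 -0.003 1"

```text
time: 13.9
tool_pos: [545.1, 149.6, 285.2]
tcp_rot: [-179.8, 0.0, 92.5]
ft_force: [-0.3, -0.0, -2.5]
finger_gap: 14.9
grip_force: 78.7
```

apply_moves --series "0.088 0.012 0 -0.003 1; 0.089 0.012 0 -0.003 1; 0.039 0 0 0 1; 0 0 0 0 1; 0 0 0 0 1"

```text
time: 14.32
tool_pos: [549.5, 213.3, 285.7]
tcp_rot: [-179.8, 0.1, 93.2]
ft_force: [0.0, -0.5, -3.1]
finger_gap: 14.9
grip_force: 78.7
```

```bash
cat > held.py <<'E'
from m2 import *
import sys
lo,hi=map(int,sys.argv[1:3])
T=sense();tp=T['tool_pos'];print('tcp',tp.round(1),T['tcp_rot'].round(1),round(T['finger_gap'],1))
for n in('scene','top'):
    s=snap(n,sys.argv[3]+n+'.png');P=world(s);x,y,z=np.moveaxis(P,-1,0);H,S,V=np.moveaxis(cv2.cvtColor(s['frame'],cv2.COLOR_BGR2HSV),-1,0)
    c=((H>=lo)&(H<=hi)) if lo<hi else ((H>=lo)|(H<=hi))
    near=c&(S>110)&(abs(y-tp[1])<100)&(abs(x-tp[0])<(35 if tp[0]<600 else 14))
    q=P[near&(z>tp[2]-30)&(z<tp[2]+60)]
    if len(q)>15:
        print(n,len(q),'y',np.percentile(q[:,1],[1,99]).round(),'z',np.percentile(q[:,2],[2,98]).round(), rect(q[q[:,2]>np.percentile(q[:,2],98)-8]))
        for sgn in(-1,1):
            e=q[(q[:,1]-tp[1])*sgn>45]
            if len(e): print('  side',sgn,'ztop',np.percentile(e[:,2],95).round(1),'x',np.median(e[:,0]).round(1))
E
python3 held.py 23 34 y1
```

```text
tcp [549.5 213.3 285.7] [-1.798e+02  1.000e-01  9.320e+01] 14.9
scene 391 y [140. 289.] z [258. 318.] (array([551.1, 214.5]), 150.5, 22.2, 'long axis deg', 93.0)
  side -1 ztop 315.7 x 559.7
  side 1 ztop 316.9 x 552.0
top 70 y [139. 285.] z [313. 324.] (array([549.3, 211.9]), 146.4, 13.4, 'long axis deg', 92.8)
  side -1 ztop 323.2 x 552.5
  side 1 ztop 322.4 x 546.1
```

View pics/y1scene.png

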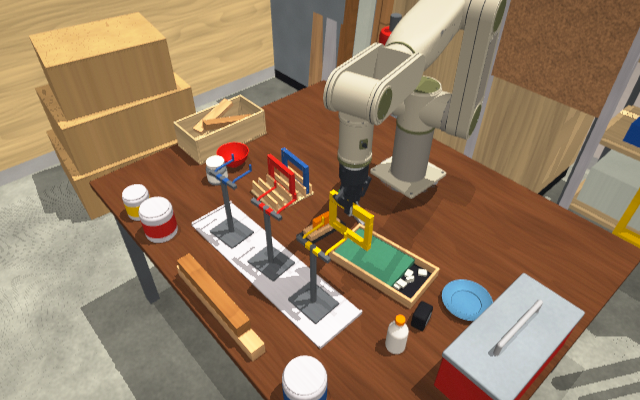

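The yellow frame hangs level in front of its hooks, around (352,222). I'll move it onto the hooks and lower it.

apply_moves --series "-0.004 0.03 -0.015 0 1; 0 0.06 0 0 1; 0 0.06 0 0 1; 0 0.06 0 0 1; 0 0.06 0 0 1"

```text
time: 14.83
tool_pos: [632.3, 214.6, 291.8]
tcp_rot: [-180.0, 0.0, 93.0]
ft_force: [-0.2, -0.5, -2.5]
finger_gap: 14.7
grip_force: 78.9
```

apply_moves --series "0 0.04 0 0 1; 0 0.015 0 0 1; 0 0 0 0 1; 0 0 0 0 1"

```text
time: 15.17
tool_pos: [647.6, 216.2, 291.6]
tcp_rot: [-179.9, 0.0, 93.1]
ft_force: [0.3, 0.4, -2.1]
finger_gap: 14.8
grip_force: 78.9
```

```bash
python3 held.py 23 34 y2;python3 plan.py "647 217 258 93.2 1 8"; python3 -c "
import cv2
b=cv2.imread('pics/y2scene.png')[170:320,270:420];cv2.imwrite('pics/y2c.png',cv2.resize(b,None,fx=4,fy=4,interpolation=cv2.INTER_CUBIC))"
```

```text
tcp [647.6 216.2 291.6] [-179.9    0.    93.1] 14.8
scene 403 y [143. 292.] z [263. 324.] (array([648., 216.]), 150.5, 20.1, 'long axis deg', 91.9)
  side -1 ztop 322.6 x 656.6
  side 1 ztop 322.4 x 650.0
top 76 y [143. 288.] z [319. 330.] (array([646.8, 214.8]), 144.6, 14.4, 'long axis deg', 92.7)
  side -1 ztop 328.4 x 649.3
  side 1 ztop 329.4 x 643.9
at [647.3 216.8 292.1] 93.1 gap 14.8
0 -0 0.023 -0.0001 1; 0 -0 0.023 -0.0001 1; 0 -0 0.023 -0.0001 1; 0 -0.001 0.022 -0.0001 1; 0.001 -0 0.023 -0.0001 1
end [647.  217.1 257.9] 93.2
```

View pics/y2c.png

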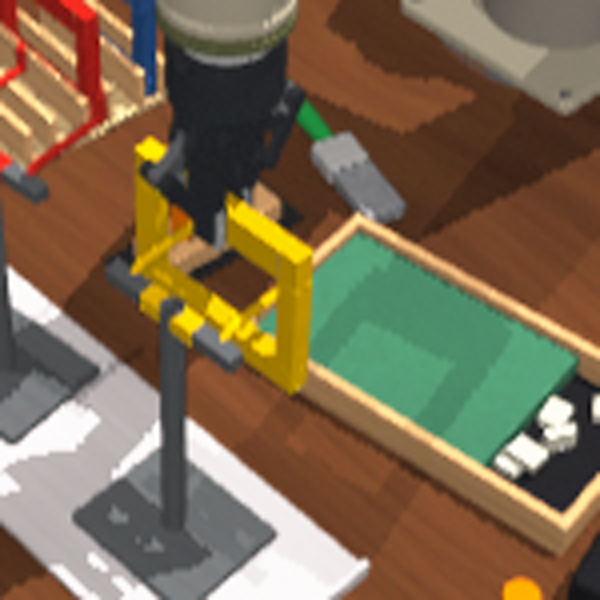

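Both yellow hooks pass through the opening, at (170,255) and (260,310). I'll lower it.

apply_moves --series "0 0 0.02 0 1; 0 0 0.03 0 1; 0 0 0.03 0 1; 0 0 0.02 0 1; 0 0 0.013 0 1"

```text
time: 15.68
tool_pos: [647.0, 217.0, 255.8]
tcp_rot: [-179.8, 0.0, 93.2]
ft_force: [-5.2, -0.1, 28.9]
finger_gap: 14.5
grip_force: 84.0
```

apply_moves --series "0 0 0.005 0 1; 0 0 0.003 0 1; 0 0 0.002 0 1; 0 0 0 0 1; 0 0 0 0 1"

```text
time: 16.1
tool_pos: [648.0, 217.2, 256.0]
tcp_rot: [180.0, -0.0, 93.2]
ft_force: [-5.9, -0.8, 4.4]
finger_gap: 14.8
grip_force: 80.0
```

apply_moves --series "0 0 0 0 0.4; 0 0 0 0 0.3; 0 0 0 0 0.2; 0 0 0 0 0; 0 0 0 0 0"

```text
time: 16.52
tool_pos: [648.0, 217.1, 254.8]
tcp_rot: [180.0, -0.0, 93.2]
ft_force: [0.1, -0.4, 0.1]
finger_gap: 43.0
grip_force: 0.0
```

apply_moves --series "0 0 -0.03 0 0; 0 0 -0.07 0 0; 0 0 -0.1 0 0; 0 0 -0.1 0 0; 0 0 -0.05 0 0"

```text
time: 16.93
tool_pos: [648.6, 217.2, 365.6]
tcp_rot: [179.7, -0.1, 93.1]
ft_force: [-0.3, 0.7, 1.8]
finger_gap: 42.5
grip_force: 0.0
```

```bash
python3 plan.py "560 100 340 92 0 38;447 -200 250 87.5 0 38;446.5 -239 175 87.5 0 38"
```

```text
at [648.6 217.2 365.6] 93.1 gap 42.5
-0.093 -0.079 0.021 0.0025 0; -0.094 -0.079 0.021 0.0025 0; -0.094 -0.078 0.022 0.0025 0; -0.095 -0.078 0.021 0.0025 0; -0.11 -0.046 0.033 0.0044 0
-0.11 -0.045 0.033 0.0044 0; -0.11 -0.044 0.033 0.0044 0; -0.111 -0.043 0.034 0.0044 0; -0.111 -0.042 0.033 0.0044 0; -0.111 -0.04 0.034 0.0044 0
-0.112 -0.04 0.033 0.0044 0; -0.112 -0.038 0.034 0.0044 0; -0.113 -0.038 0.033 0.0044 0; -0.043 0.001 0.083 -0.0001 0; -0.043 0.002 0.084 -0.0001 0
-0.044 0.001 0.083 -0.0001 0
end [ 446.4 -239.   175.1] 87.5
```

apply_moves --series "-0.093 -0.079 0.021 0.0025 0; -0.094 -0.079 0.021 0.0025 0; -0.094 -0.078 0.021 0.0025 0; -0.095 -0.078 0.021 0.0025 0; -0.11 -0.046 0.033 0.0044 0"

```text
time: 17.35
tool_pos: [545.2, 66.1, 326.5]
tcp_rot: [179.9, -0.0, 91.6]
ft_force: [-0.4, -0.8, 0.7]
finger_gap: 42.8
grip_force: 0.0
```

apply_moves --series "-0.11 -0.045 0.033 0.0044 0; -0.11 -0.044 0.033 0.0044 0; -0.111 -0.043 0.033 0.0044 0; -0.111 -0.042 0.033 0.0044 0; -0.111 -0.04 0.033 0.0044 0"

```text
time: 17.77
tool_pos: [483.1, -101.5, 276.0]
tcp_rot: [179.9, 0.0, 89.0]
ft_force: [1.0, -0.6, -0.8]
finger_gap: 42.6
grip_force: 0.0
```

apply_moves --series "-0.112 -0.04 0.033 0.0044 0; -0.112 -0.038 0.034 0.0044 0; -0.113 -0.038 0.033 0.0044 0; -0.043 0.001 0.083 0 0; -0.043 0.001 0.083 0 0"

```text
time: 18.18
tool_pos: [446.0, -228.6, 197.1]
tcp_rot: [179.8, 0.1, 87.3]
ft_force: [0.2, -0.4, -0.5]
finger_gap: 42.6
grip_force: 0.0
```

apply_moves --series "-0.043 0 0.05 0 0; 0 0 0 0 0; 0 0 0 0 0; 0 0 0 0 0"

```text
time: 18.52
tool_pos: [445.8, -238.8, 182.1]
tcp_rot: [179.9, 0.0, 87.5]
ft_force: [0.4, 0.9, 0.4]
finger_gap: 42.8
grip_force: 0.0
```

```bash
python3 fr.py 2>&1 | grep -E " [rb] "; python3 plan.py "447 -239.5 106 87.5 0 20"
cat > hung.py <<'E'
from m2 import *
import sys
B={'y':(23,34,647,217),'r':(174,5,647,8),'b':(102,124,666,-191)}
for n in('scene','top'):
    s=snap(n);P=world(s);x,y,z=np.moveaxis(P,-1,0);H,S,V=np.moveaxis(cv2.cvtColor(s['frame'],cv2.COLOR_BGR2HSV),-1,0)
    for c in sys.argv[1]:
        lo,hi,cx,cy=B[c];m=((H>=lo)&(H<=hi)) if lo<hi else ((H>=lo)|(H<=hi))
        q=P[m&(S>110)&(abs(x-cx)<45)&(abs(y-cy)<95)&(z>281)]
        if len(q)<15: print(n,c,'none');continue
        print(n,c,rect(q),[np.percentile(q[(q[:,1]-cy)*g>30,2],95).round() for g in(1,-1)])
E
python3 hung.py y
```

```text
top r (array([ 445.4, -249.6]), 130.7, 15.4, 'long axis deg', 87.7)
top b (array([ 382., -225.]), 123.3, 12.5, 'long axis deg', 87.6)
scene r (array([ 450.1, -239.5]), 151.9, 21.7, 'long axis deg', 87.7)
scene b (array([ 385.4, -233.3]), 153.0, 20.8, 'long axis deg', 85.7)
at [ 446.2 -238.7  182.5] 87.5 gap 42.5
-0.001 0.001 0.064 0 0; -0 0.001 0.064 0 0; -0.001 0 0.064 0 0; -0 0.001 0.063 0 0
end [ 447.1 -239.4  106. ] 87.5
scene y (array([648. , 217.9]), 150.4, 20.4, 'long axis deg', 93.5) [np.float64(288.0), np.float64(288.0)]
top y (array([634.5, 216.4]), 149.2, 47.7, 'long axis deg', 89.2) [np.float64(292.0), np.float64(293.0)]
```

Yellow is seated level, with its top at z ≈ 288. I'll grip red.

apply_moves --series "0 0.003 0.03 0 0; 0 0 0.07 0 0; 0 0 0.07 0 0; 0 0 0.06 0 0; 0 0 0.025 0 0"

```text
time: 19.13
tool_pos: [444.7, -237.5, 100.9]
tcp_rot: [-179.8, -0.1, 87.5]
ft_force: [-0.2, -0.2, -0.9]
finger_gap: 42.8
grip_force: 0.0
```

apply_moves --series "0 0 0 0 0; 0 0 0 0 0; 0 0 0 0 0.3; 0 0 0 0 0.5; 0 0 0 0 1" --squeeze 60

```text
time: 19.55
tool_pos: [447.2, -239.5, 105.8]
tcp_rot: [179.9, 0.1, 87.5]
ft_force: [-0.5, -0.2, -0.8]
finger_gap: 15.5
grip_force: 58.7
```

apply_moves --series "0 0 0 0 1; 0 0 0 0 1; 0 0 0 0 1; 0 0 0 0 1" --squeeze 80

```text
time: 19.88
tool_pos: [447.1, -239.5, 105.7]
tcp_rot: [179.9, 0.1, 87.5]
ft_force: [0.6, 0.5, 6.7]
finger_gap: 15.0
grip_force: 82.2
```

apply_moves --series "0 0 -0.03 0 1; 0 0 -0.06 0 1; 0 0 -0.07 0 1; 0 0 -0.08 0 1; 0 0 -0.08 0 1"

```text
time: 20.3
tool_pos: [445.5, -238.4, 201.0]
tcp_rot: [-179.9, -0.0, 87.5]
ft_force: [0.8, -0.7, -1.9]
finger_gap: 15.1
grip_force: 81.2
```

apply_moves --series "0 0 -0.08 0 1; 0 0 -0.08 0 1; 0 0 -0.08 0 1; 0 0 -0.05 0 1; 0 0 0 0 1"

```text
time: 20.72
tool_pos: [447.3, -239.7, 291.8]
tcp_rot: [179.7, 0.2, 87.5]
ft_force: [1.1, -0.6, -1.4]
finger_gap: 15.2
grip_force: 81.3
```

```bash
python3 plan.py "545 -6 292 97 1 28"
```

```text
at [ 447.3 -239.7  291.8] 87.5 gap 15.2
0.079 0.029 -0 -0.0083 1; 0.079 0.03 -0 -0.0083 1; 0.078 0.032 -0 -0.0083 1; 0.078 0.033 -0 -0.0083 1; 0.077 0.034 -0 -0.0083 1
0.077 0.036 -0 -0.0083 1; 0.076 0.037 -0 -0.0083 1; 0.075 0.038 -0 -0.0083 1; 0.075 0.039 -0 -0.0083 1; 0.074 0.041 -0.001 -0.0083 1
end [545.   -6.  292.1] 97.0
```

apply_moves --series "0.05 0.02 -0.015 -0.0083 1; 0.079 0.03 0 -0.0083 1; 0.078 0.032 0 -0.0083 1; 0.078 0.033 0 -0.0083 1; 0.077 0.034 0 -0.0083 1"

```text
time: 21.13
tool_pos: [491.3, -129.4, 290.1]
tcp_rot: [-179.9, -0.0, 92.2]
ft_force: [-0.0, -0.2, -0.8]
finger_gap: 15.1
grip_force: 81.2
```

apply_moves --series "0.077 0.036 0 -0.0083 1; 0.076 0.037 0 -0.0083 1; 0.075 0.038 0 -0.0083 1; 0.075 0.039 0 -0.0083 1; 0.074 0.041 0 -0.0083 1"

```text
time: 21.55
tool_pos: [540.3, -12.3, 290.0]
tcp_rot: [-179.9, -0.0, 97.0]
ft_force: [0.1, 0.3, -2.0]
finger_gap: 14.6
grip_force: 81.2
```

apply_moves --series "0.034 0.009 0 0 1; 0 0 0 0 1; 0 0 0 0 1; 0 0 0 0 1"

```text
time: 21.88
tool_pos: [541.6, -4.0, 291.0]
tcp_rot: [-179.9, 0.0, 96.9]
ft_force: [-0.1, -1.0, -1.2]
finger_gap: 14.6
grip_force: 81.1
```

```bash
python3 held.py 174 5 r1; python3 plan.py "645.5 8 292 96.8 1 18"
```

```text
tcp [541.6  -4.  291. ] [-179.9    0.    96.9] 14.6
scene 360 y [-79.  72.] z [265. 323.] (array([542. ,  -4.9]), 151.2, 21.7, 'long axis deg', 94.1)
  side -1 ztop 313.5 x 556.9
  side 1 ztop 322.4 x 540.7
top 146 y [-46.  68.] z [269. 329.] (array([526.8,   9.7]), 117.0, 38.9, 'long axis deg', 94.4)
  side 1 ztop 327.2 x 529.4
at [541.8  -4.3 291.4] 96.9 gap 14.8
-0 0.058 -0 0.0001 1; -0 0.058 -0 0.0001 1; -0 0.058 -0.001 0.0001 1; -0 0.058 -0 0.0001 1; -0 0.058 -0.001 0.0001 1
-0.001 0.058 -0 0.0001 1
end [645.5   7.9 292. ] 96.8
```

```bash
python3 -c "
import cv2
b=cv2.imread('pics/r1scene.png')[150:300,230:400];cv2.imwrite('pics/r1c.png',cv2.resize(b,None,fx=4,fy=4,interpolation=cv2.INTER_CUBIC))"
```

```text
(no output)
```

View pics/r1c.png

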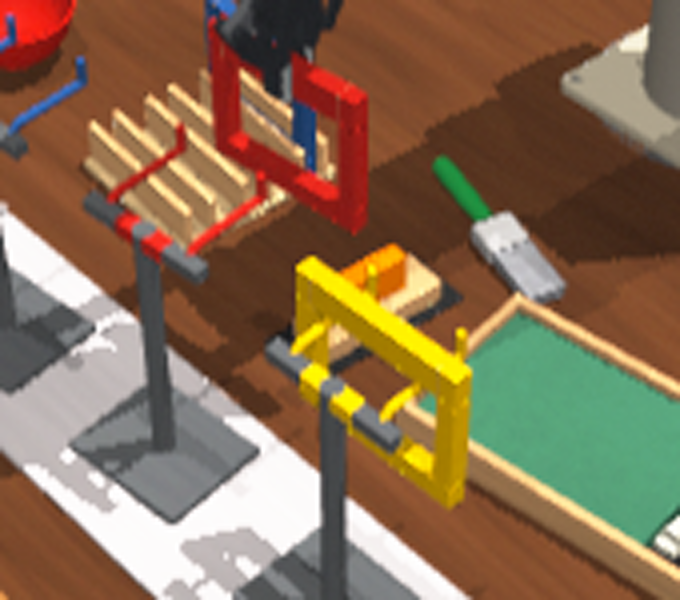

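Yellow hangs seated at (385,370). Red is level at (290,130), with its right end partly hidden by the gripper. Moving in.

apply_moves --series "0 0.03 0 0 1; 0 0.06 0 0 1; 0 0.06 0 0 1; 0 0.06 0 0 1; 0 0.06 0 0 1"

```text
time: 22.4
tool_pos: [623.8, 5.9, 291.6]
tcp_rot: [180.0, 0.0, 96.9]
ft_force: [-0.7, -0.3, -1.3]
finger_gap: 14.7
grip_force: 81.1
```

apply_moves --series "0 0.05 0 0 1; 0 0.03 0 0 1; 0 0 0 0 1; 0 0 0 0 1"

```text
time: 22.73
tool_pos: [646.7, 8.9, 291.0]
tcp_rot: [-180.0, -0.0, 96.9]
ft_force: [-0.4, -0.2, -2.1]
finger_gap: 15.0
grip_force: 81.2
```

```bash
python3 held.py 174 5 r2;python3 plan.py "645.5 8 258 96.8 1 8"; python3 -c "
import cv2
b=cv2.imread('pics/r2scene.png')[150:300,230:380];cv2.imwrite('pics/r2c.png',cv2.resize(b,None,fx=4,fy=4,interpolation=cv2.INTER_CUBIC))"
```

```text
tcp [646.7   8.9 291. ] [-180.    -0.    96.9] 15.0
scene 305 y [-64.  84.] z [263. 324.] (array([647.,   9.]), 153.8, 19.6, 'long axis deg', 95.6)
  side -1 ztop 320.2 x 654.1
  side 1 ztop 322.4 x 645.4
top 143 y [-65.  79.] z [286. 328.] (array([647. ,   7.3]), 145.8, 15.3, 'long axis deg', 96.8)
  side -1 ztop 325.6 x 649.9
  side 1 ztop 327.9 x 637.4
at [646.1   9.1 291.5] 96.9 gap 14.9
-0.001 -0.001 0.022 0.0003 1; -0.001 -0 0.022 0.0003 1; -0 -0.001 0.023 0.0003 1; -0.001 -0 0.022 0.0003 1; -0 -0.001 0.023 0.0003 1
end [645.3   8.1 257.9] 96.8
```

View pics/r2c.png

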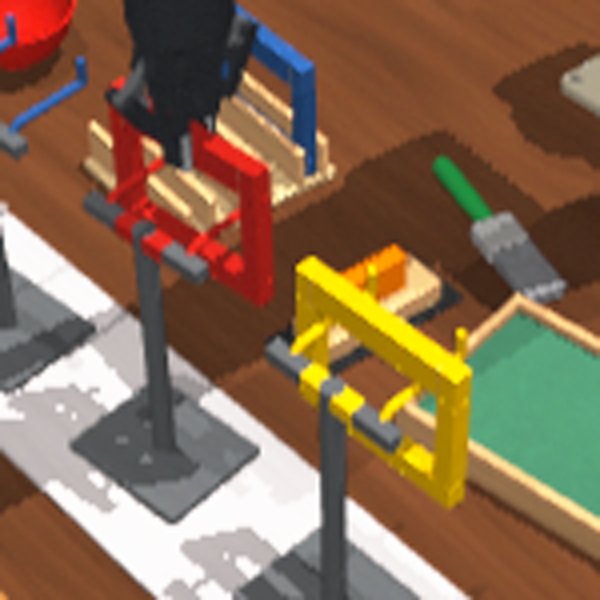

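The red hooks pass through its opening, at (140,175) and (215,225). Lowering and releasing.

apply_moves --series "0 0 0.02 0 1; 0 0 0.03 0 1; 0 0 0.03 0 1; 0 0 0.02 0 1; 0 0 0.01 0 1"

```text
time: 23.25
tool_pos: [645.4, 9.6, 256.3]
tcp_rot: [-179.8, -0.0, 97.0]
ft_force: [-0.1, -0.6, -2.4]
finger_gap: 14.8
grip_force: 81.2
```

apply_moves --series "0 0 0.005 0 1; 0 0 0.003 0 1; 0 0 0.002 0 1; 0 0 0 0 1; 0 0 0 0 1"

```text
time: 23.67
tool_pos: [646.6, 9.5, 256.0]
tcp_rot: [180.0, 0.0, 97.0]
ft_force: [0.3, -0.3, -1.7]
finger_gap: 14.9
grip_force: 81.3
```

apply_moves --series "0 0 0 0 0.4; 0 0 0 0 0.3; 0 0 0 0 0.2; 0 0 0 0 0; 0 0 0 0 0"

```text
time: 24.08
tool_pos: [646.5, 9.5, 255.8]
tcp_rot: [180.0, 0.0, 97.0]
ft_force: [0.3, -0.2, -0.3]
finger_gap: 42.9
grip_force: 0.0
```

apply_moves --series "0 0 -0.03 0 0; 0 0 -0.07 0 0; 0 0 -0.1 0 0; 0 0 -0.1 0 0; 0 0 -0.05 0 0"

```text
time: 24.5
tool_pos: [647.1, 9.5, 366.1]
tcp_rot: [179.7, 0.1, 97.0]
ft_force: [0.1, -0.3, 0.8]
finger_gap: 42.6
grip_force: 0.0
```

```bash
python3 plan.py "520 -60 340 92 0 38;384 -200 250 87.5 0 38;383 -236 183 87.5 0 38"
```

```text
at [647.1   9.5 366.1] 97.0 gap 42.6
-0.045 -0.112 0.022 0.0109 0; -0.047 -0.111 0.022 0.0109 0; -0.049 -0.11 0.022 0.0109 0; -0.052 -0.109 0.021 0.0109 0; -0.075 -0.078 0.05 0.0065 0
-0.076 -0.077 0.05 0.0065 0; -0.077 -0.076 0.05 0.0065 0; -0.078 -0.076 0.05 0.0065 0; -0.079 -0.074 0.05 0.0065 0; -0.081 -0.074 0.05 0.0065 0
-0.04 0.001 0.074 0.0001 0; -0.04 0.001 0.075 0.0001 0; -0.04 0 0.074 0.0001 0
end [ 382.9 -236.1  183.1] 87.5
```

apply_moves --series "-0.045 -0.112 0.022 0.0109 0; -0.047 -0.111 0.022 0.0109 0; -0.049 -0.11 0.022 0.0109 0; -0.052 -0.109 0.022 0.0109 0; -0.075 -0.078 0.05 0.0065 0"

```text
time: 24.92
tool_pos: [495.6, -83.3, 321.7]
tcp_rot: [179.8, 0.1, 91.2]
ft_force: [0.4, -0.4, 1.2]
finger_gap: 43.3
grip_force: 0.0
```

apply_moves --series "-0.076 -0.077 0.05 0.0065 0; -0.077 -0.076 0.05 0.0065 0; -0.078 -0.076 0.05 0.0065 0; -0.079 -0.074 0.05 0.0065 0; -0.081 -0.074 0.05 0.0065 0"

```text
time: 25.33
tool_pos: [382.2, -200.9, 244.6]
tcp_rot: [179.9, 0.0, 87.5]
ft_force: [-1.0, -1.2, -0.5]
finger_gap: 42.8
grip_force: 0.0
```

apply_moves --series "-0.04 0.001 0.06 0 0; -0.04 0.001 0.06 0 0; -0.04 0 0.06 0 0; 0 0 0 0 0; 0 0 0 0 0"

```text
time: 25.75
tool_pos: [381.6, -235.9, 190.1]
tcp_rot: [-179.9, -0.1, 87.4]
ft_force: [0.6, 0.7, 0.6]
finger_gap: 42.7
grip_force: 0.0
```

```bash
python3 hung.py yr; python3 plan.py "383.5 -236.5 106 87.4 0 20"
```

```text
scene y (array([648.3, 217.9]), 151.1, 20.6, 'long axis deg', 93.3) [np.float64(289.0), np.float64(288.0)]
scene r (array([648.6,   9.4]), 152.4, 20.4, 'long axis deg', 97.2) [np.float64(288.0), np.float64(288.0)]
top y (array([632.9, 215.7]), 147.8, 47.0, 'long axis deg', 92.4) [np.float64(292.0), np.float64(292.0)]
top r (array([634.3,   7.8]), 143.2, 38.8, 'long axis deg', 98.3) [np.float64(292.0), np.float64(291.0)]
at [ 382.9 -236.   191.8] 87.5 gap 42.5
-0 0 0.057 0.0002 0; -0 0.001 0.057 0.0002 0; -0.001 0 0.057 0.0002 0; -0 0.001 0.057 0.0002 0; -0.001 0 0.058 0.0002 0
end [ 383.4 -236.6  106. ] 87.4
```

Red is seated too. Now blue.

apply_moves --series "0 0.003 0.04 0 0; 0 0 0.07 0 0; 0 0 0.08 0 0; 0 0 0.07 0 0; 0 0 0.026 0 0"

```text
time: 26.27
tool_pos: [382.1, -234.5, 101.5]
tcp_rot: [-179.8, -0.1, 87.6]
ft_force: [-0.2, 0.3, 0.1]
finger_gap: 42.7
grip_force: 0.0
```

apply_moves --series "0 0 0 0 0; 0 0 0 0 0; 0 0 0 0 0.3; 0 0 0 0 0.5; 0 0 0 0 1" --squeeze 60

```text
time: 26.68
tool_pos: [384.1, -236.9, 106.2]
tcp_rot: [179.9, 0.1, 87.5]
ft_force: [-2.1, -0.6, -1.7]
finger_gap: 15.1
grip_force: 58.5
```

apply_moves --series "0 0 0 0 1; 0 0 0 0 1; 0 0 0 0 1; 0 0 0 0 1" --squeeze 80

```text
time: 27.02
tool_pos: [384.0, -236.9, 106.2]
tcp_rot: [179.9, 0.1, 87.5]
ft_force: [-0.7, 2.1, 6.5]
finger_gap: 15.2
grip_force: 78.4
```

apply_moves --series "0 0 -0.03 0 1; 0 0 -0.06 0 1; 0 0 -0.07 0 1; 0 0 -0.08 0 1; 0 0 -0.08 0 1"

```text
time: 27.43
tool_pos: [382.6, -235.8, 201.6]
tcp_rot: [-180.0, -0.0, 87.5]
ft_force: [0.7, -0.3, -3.0]
finger_gap: 14.6
grip_force: 78.4
```

apply_moves --series "0 0 -0.08 0 1; 0 0 -0.08 0 1; 0 0 -0.08 0 1; 0 0 -0.06 0 1; 0 0 0 0 1"

```text
time: 27.85
tool_pos: [384.4, -237.1, 295.5]
tcp_rot: [179.7, 0.2, 87.5]
ft_force: [1.2, -0.7, -1.6]
finger_gap: 15.1
grip_force: 78.6
```

```bash
python3 plan.py "562 -206 295 97.5 1 28"
```

```text
at [ 384.4 -237.1  295.5] 87.5 gap 15.1
0.018 0.084 0 -0.0125 1; 0.016 0.084 0 -0.0125 1; 0.014 0.085 0 -0.0125 1; 0.012 0.085 0 -0.0125 1; 0.01 0.085 0.001 -0.0125 1
0.009 0.086 0 -0.0125 1; 0.006 0.085 0.001 -0.0125 1
end [ 561.9 -206.   294.9] 97.5
```

apply_moves --series "0.018 0.05 -0.01 -0.0125 1; 0.016 0.084 0 -0.0125 1; 0.014 0.085 0 -0.0125 1; 0.012 0.085 0 -0.0125 1; 0.01 0.085 0 -0.0125 1"

```text
time: 28.27
tool_pos: [500.3, -213.2, 291.9]
tcp_rot: [-179.9, -0.1, 94.7]
ft_force: [0.0, -0.1, -2.4]
finger_gap: 14.9
grip_force: 78.8
```

apply_moves --series "0.009 0.086 0 -0.0125 1; 0.006 0.085 0 -0.0125 1; 0 0.034 0 0 1; 0 0 0 0 1; 0 0 0 0 1"

```text
time: 28.68
tool_pos: [560.0, -202.8, 291.7]
tcp_rot: [-179.9, -0.1, 97.6]
ft_force: [0.1, -0.2, -2.3]
finger_gap: 15.3
grip_force: 79.1
```

```bash
python3 held.py 102 124 b1; python3 plan.py "665.5 -191 292 97.7 1 18"
```

```text
tcp [ 560.  -202.8  291.7] [-1.799e+02 -1.000e-01  9.760e+01] 15.3
scene 275 y [-273. -126.] z [265. 324.] (array([ 569.1, -185. ]), 119.0, 43.3, 'long axis deg', 103.9)
  side -1 ztop 308.0 x 576.0
  side 1 ztop 320.9 x 557.6
top 153 y [-273. -137.] z [263. 329.] (array([ 547.7, -207.1]), 137.5, 37.5, 'long axis deg', 98.9)
  side -1 ztop 327.2 x 561.9
  side 1 ztop 328.2 x 545.8
at [ 559.6 -203.3  292.7] 97.5 gap 15.2
-0.001 0.059 0 -0.0003 1; -0.001 0.059 0 -0.0003 1; -0.001 0.059 0.001 -0.0003 1; -0.001 0.059 0 -0.0003 1; -0.001 0.06 0.001 -0.0003 1
-0.001 0.059 0 -0.0003 1
end [ 665.4 -191.   292.1] 97.7
```

Top view: level (327/328). Moving in.

apply_moves --series "-0.005 0.03 0 0 1; 0 0.06 0 0 1; 0 0.06 0 0 1; 0 0.06 0 0 1; 0 0.06 0 0 1"

```text
time: 29.2
tool_pos: [640.8, -194.5, 293.7]
tcp_rot: [180.0, 0.0, 97.5]
ft_force: [-0.1, -0.4, -2.7]
finger_gap: 15.2
grip_force: 79.0
```

apply_moves --series "0 0.055 0 0 1; 0 0.03 0 0 1; 0 0 0 0 1; 0 0 0 0 1"

```text
time: 29.53
tool_pos: [665.6, -191.1, 293.2]
tcp_rot: [-180.0, -0.0, 97.5]
ft_force: [-0.4, 0.5, -2.5]
finger_gap: 14.7
grip_force: 79.1
```

```bash
python3 held.py 102 124 b2; python3 -c "
import cv2
b=cv2.imread('pics/b2scene.png')[120:270,190:340];cv2.imwrite('pics/b2c.png',cv2.resize(b,None,fx=4,fy=4,interpolation=cv2.INTER_CUBIC))"
```

```text
tcp [ 665.6 -191.1  293.2] [-180.    -0.    97.5] 14.7
scene 252 y [-254. -115.] z [266. 325.] (array([ 664.7, -178.6]), 123.4, 17.9, 'long axis deg', 95.4)
  side -1 ztop 319.2 x 675.0
  side 1 ztop 322.3 x 663.4
top 154 y [-255. -126.] z [273. 330.] (array([ 664.5, -189.9]), 134.7, 16.3, 'long axis deg', 97.2)
  side -1 ztop 328.8 x 669.7
  side 1 ztop 329.6 x 656.2
```

View pics/b2c.png

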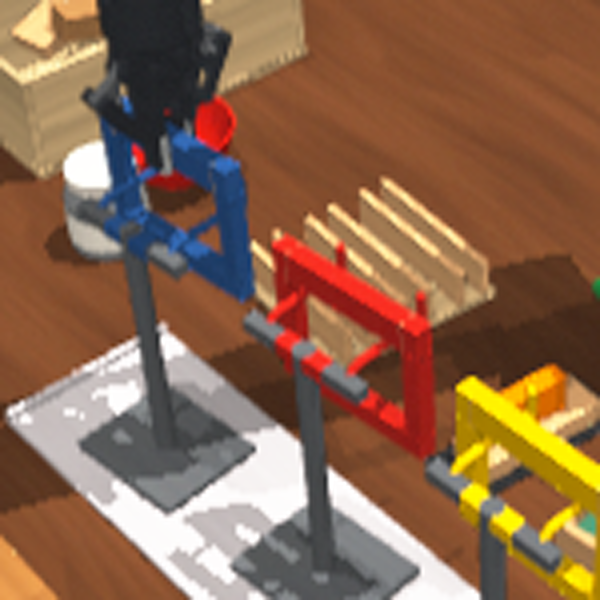

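The blue hooks pass through its opening, at (120,190) and (200,235). The red and yellow frames are hanging. Lowering blue.

apply_moves --series "0 0 0.02 0 1; 0 0 0.03 0 1; 0 0 0.03 0 1; 0 0 0.02 0 1; 0 0 0.015 0 1"

```text
time: 30.05
tool_pos: [665.5, -190.5, 256.7]
tcp_rot: [-179.9, -0.1, 97.5]
ft_force: [0.2, 0.6, -2.4]
finger_gap: 14.7
grip_force: 79.0
```

apply_moves --series "0 0 0.006 0 1; 0 0 0.003 0 1; 0 0 0.003 0 1; 0 0 0 0 1; 0 0 0 0 1"

```text
time: 30.47
tool_pos: [666.5, -190.7, 256.2]
tcp_rot: [180.0, 0.0, 97.5]
ft_force: [-3.5, 0.6, 3.2]
finger_gap: 14.9
grip_force: 80.0
```

apply_moves --series "0 0 0 0 0.4; 0 0 0 0 0.3; 0 0 0 0 0.2; 0 0 0 0 0; 0 0 0 0 0"

```text
time: 30.88
tool_pos: [666.4, -190.7, 255.2]
tcp_rot: [180.0, 0.0, 97.5]
ft_force: [-1.0, 0.4, 0.1]
finger_gap: 42.6
grip_force: 0.0
```

apply_moves --series "0 0 -0.03 0 0; 0 0 -0.07 0 0; 0 0 -0.1 0 0; 0 0 -0.1 0 0; 0 0 -0.05 0 0"

```text
time: 31.3
tool_pos: [666.9, -190.9, 366.0]
tcp_rot: [179.7, 0.2, 97.5]
ft_force: [0.5, -1.0, 0.8]
finger_gap: 42.6
grip_force: 0.0
```

apply_moves --series "0 -0.1 0 0 0; 0 -0.13 0 0 0; 0 -0.13 0 0 0; 0 -0.13 0 0 0; 0 -0.13 0 0 0"

```text
time: 31.72
tool_pos: [480.3, -215.0, 360.9]
tcp_rot: [180.0, 0.0, 97.6]
ft_force: [-0.9, -1.1, 0.7]
finger_gap: 42.4
grip_force: 0.0
```

apply_moves --series "-0.1 0 0 0 0; -0.1 0 0 0 0; -0.1 0 0 0 0; 0 0 0 0 0; 0 0 0 0 0"

```text
time: 32.13
tool_pos: [493.3, -305.6, 360.5]
tcp_rot: [-180.0, -0.0, 97.4]
ft_force: [-0.5, 0.5, -0.5]
finger_gap: 42.8
grip_force: 0.0
```

```bash
python3 hung.py yrb; python3 chips.py
python3 - <<'E'
from m2 import *
s=snap('top','end.png');scraper(s)
E
```

```text
scene y (array([648.3, 218. ]), 150.1, 19.1, 'long axis deg', 93.2) [np.float64(288.0), np.float64(289.0)]
scene r (array([648.5,   7.8]), 152.6, 20.4, 'long axis deg', 96.2) [np.float64(289.0), np.float64(288.0)]
scene b (array([ 667.8, -188.6]), 148.4, 20.4, 'long axis deg', 98.2) [np.float64(288.0), np.float64(287.0)]
top y (array([634.7, 216.8]), 145.5, 47.6, 'long axis deg', 95.5) [np.float64(291.0), np.float64(294.0)]
top r (array([633.3,   7.7]), 143.0, 39.9, 'long axis deg', 97.5) [np.float64(292.0), np.float64(292.0)]
top b (array([ 653.1, -192.6]), 147.0, 45.1, 'long axis deg', 98.9) [np.float64(292.0), np.float64(292.0)]
top [(11, np.float64(73.0), np.float64(-120.0), np.float64(-1.0)), (15, np.float64(72.0), np.float64(-185.0), np.float64(0.0)), (69, np.float64(34.0), np.float64(15.0), np.float64(-6.0)), (25, np.float64(-0.0), np.float64(30.0), np.float64(-3.0)), (48, np.float64(-23.0), np.float64(11.0), np.float64(-12.0)), (50, np.float64(-55.0), np.float64(43.0), np.float64(-11.0)), (35, np.float64(-70.0), np.float64(-89.0), np.float64(2.0))]
scene [(184, np.float64(10.0), np.float64(17.0), np.float64(-11.0)), (57, np.float64(-54.0), np.float64(43.0), np.float64(-13.0))]
handle (array([466.5,   5.4]), 69.3, 20.0, 'long axis deg', 176.3) foot (array([466.9,   5.3]), 131.6, 45.9, 'long axis deg', 176.9) mat (array([428.4,   6.4]), 94.9, 63.9, 'long axis deg', 178.7)
```

View pics/end.png

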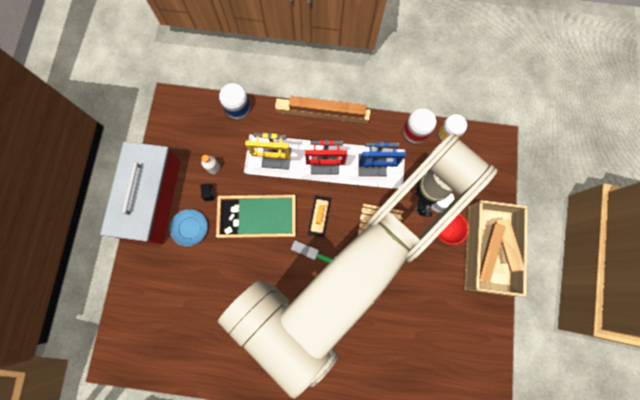

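The final view shows the three frames on their own hooks at (270,148), (327,152) and (382,156). The chips are in the tray at (230,215), and the scraper lies on its mat at (320,213).

```bash
python3 -c "
from bench import hand_in
print(hand_in())"
```

```text
the job is handed in; nothing more can be done
None
```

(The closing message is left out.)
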